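# Set out the specimen plates at the microscope

### The job

Get this microscope place ready for the next class: turn the ring light's brightness dial right back to its zero stop, and squeeze the snap tab of the clear display case's cover to lift the cover off and set it down, open side down, on the black mat. Stack every specimen plate, those in the case and those left on the bench, flat in one straight pile on the teal sloping shelf, each pushed down against the backstop. Do not knock over the glass beaker.

Things in the scene. Friction and masses are not known exactly. Their poses are not given: they have to be found in the camera images.
- lamp_dial (a joint): angle of the ring light's black brightness dial, rad: 0 at the zero stop, grows as it is turned clockwise seen from above, up to 4.7; so it is turned back anticlockwise. Friction 0.03 N m, stays where it is left, hard stop at 0, where the white line on its bar points to the red mark on the box
- lamp_dial_grip (a point): on the dial's upright axis, about 75 mm above the bench; the dial is in the middle of a dark control box (120 x 90 mm, top 38 mm over the bench). It has a bar grip 34 mm long, 14 mm wide, 32 mm high: its top is 7 mm above this point, its foot 25 mm below, on a disc 36 mm across. x of this frame runs along the bar and turns with it, y across its 14 mm width
- case: fixed display case without its cover: a black plinth 176 x 84 x 20 mm, origin at the centre of its underside, x along its length. On it a locating step 145 x 52 x 5 mm (notched at the tab), and on that a strip 138 x 32 x 6 mm on which two plates lie end to end, their length along x (undersides 31 mm above the origin, centres at x = -34 and +34 mm)
- keeper (a point): middle of the top of the steel keeper on the plinth's +y edge: a bar 44 mm long and 5 mm wide, 4.5 mm thick, under which the tab's hook sits; its top is 10 mm above the plinth's top. Fingers that grip the cover must stay above it
- cover: clear cover 154 x 60 x 44 mm, 3 mm walls, 120 g, open below; origin at the centre of its open underside, x along its length, z up. It stands on the plinth round the step with 1 mm play (origin 20 mm above the case's), held by a snap tab at the middle of its +y side, at the keeper. Pinched across its width at mid-length, on the tab's pad and the plain wall opposite, it comes straight up
- tab_pad (a point): centre of the outer face of the teal snap tab's thumb pad (22 mm long, 14 mm high), which stands 4 mm out of the cover's +y side, so that pad to opposite wall is 64 mm; 20 mm above the cover's underside. y of its frame points outwards. About 10 N presses it fully in (3 mm); keep it pressed while lifting
- snap_tab (a joint): angle of the springy snap tab, rad: 0 sprung out (hooked: the cover cannot be lifted), 0.19 fully pressed in; from about 0.15 it is free of the keeper
- mat: fixed black rubber mat, 110 x 200 x 2 mm, origin at the centre of its underside, x along its 110 mm side, y along its 200 mm side: here the cover is set down
- shelf: teal sloping shelf, fixed. Its frame is tilted with it: x runs down the slope (22 degrees) to the backstop, y level across, z square to the slope; origin on the centre line where the deck's top meets the backstop's face. The first plate rests with its length along x, its centre at x = -30, y = 0, z = 5 mm, the next upon it at z = 15 mm and so on. Friction about 0.6: plates do not slide down by themselves
- backstop_top (a point): middle of the top edge of the shelf's backstop, which is 124 mm wide and 60 mm high, square to the slope. The plain deck before it is 105 mm long, 124 mm wide and 3 mm thick; its low edge is 17 mm, its high edge 56 mm above the bench
- plate_a: flat white specimen plate 60 x 42 x 10 mm, 34 g, with a green fern under clear resin; origin at its centre, x along its 60 mm length, y along its 42 mm width, z through its 10 mm thickness; either face may be up. It starts in the case, at x = -34 mm, and is always there.
- plate_b: flat white specimen plate 60 x 42 x 10 mm, 34 g, with a red leaf under clear resin; origin at its centre, x along its 60 mm length, y along its 42 mm width, z through its 10 mm thickness; either face may be up. It starts in the case, at x = +34 mm. May be absent.
- plate_c: flat white specimen plate 60 x 42 x 10 mm, 34 g, with a pink flower under clear resin; origin at its centre, x along its 60 mm length, y along its 42 mm width, z through its 10 mm thickness; either face may be up. It starts on the bench. May be absent.
- plate_d: flat white specimen plate 60 x 42 x 10 mm, 34 g, with a yellow-green leaf under clear resin; origin at its centre, x along its 60 mm length, y along its 42 mm width, z through its 10 mm thickness; either face may be up. It starts on the bench. May be absent.
- plate_e: flat white specimen plate 60 x 42 x 10 mm, 34 g, with a brown fern under clear resin; origin at its centre, x along its 60 mm length, y along its 42 mm width, z through its 10 mm thickness; either face may be up. It starts on the bench. May be absent.
- beaker: glass beaker 68 mm across and 90 mm high, at the far side; origin under its centre; leave it standing

How it is judged (in metres and radians):
On the way:
1. the cover is lifted clear of the display case (z of cover in the frame of case above 0.065 m), for 0.1 s.
At the end, for the whole second after the job is handed in: Dial within 0.07 rad of zero; cover level, open side down, its centre over the mat; every plate flat on the deck or the plate below (0.1 rad), straight within 0.15 rad, within 12 mm of the shelf's centre line, low edge within 4 mm of the backstop; all at rest (value of joint lamp_dial below 0.07 rad and x of cover in the frame of mat between -0.055 and 0.055 m and y of cover in the frame of mat between -0.1 and 0.1 m and angle between cover's own z axis and vertical below 0.08 rad and height (world z) of cover below 0.008 m and linear speed of each of cover, plate_a, plate_b, plate_c, plate_d, plate_e below 0.02 m/s and x of plate_a in the frame of shelf between -0.0345 and -0.026 m and y of plate_a in the frame of shelf between -0.012 and 0.012 m and z of plate_a in the frame of shelf between 0.002 and 0.056 m and angle between the z axis of each of plate_a, plate_b, plate_c, plate_d, plate_e and the z axis of shelf, either way round below 0.1 rad and angle between the x axis of each of plate_a, plate_b, plate_c, plate_d, plate_e and the x axis of shelf, either way round below 0.15 rad and x of plate_b in the frame of shelf between -0.0345 and -0.026 m and y of plate_b in the frame of shelf between -0.012 and 0.012 m and z of plate_b in the frame of shelf between 0.002 and 0.056 m and x of plate_c in the frame of shelf between -0.0345 and -0.026 m and y of plate_c in the frame of shelf between -0.012 and 0.012 m and z of plate_c in the frame of shelf between 0.002 and 0.056 m and x of plate_d in the frame of shelf between -0.0345 and -0.026 m and y of plate_d in the frame of shelf between -0.012 and 0.012 m and z of plate_d in the frame of shelf between 0.002 and 0.056 m and x of plate_e in the frame of shelf between -0.0345 and -0.026 m and y of plate_e in the frame of shelf between -0.012 and 0.012 m and z of plate_e in the frame of shelf between 0.002 and 0.056 m); the robot touches nothing.
It fails at once if the beaker is knocked over (angle between beaker's own z axis and vertical above 0.6 rad).
Of plate_b, plate_c, plate_d, plate_e only 2 to 4 are there at a start; the rules pass over those that are not, and their reading is None.
At some moment in a run one of plate_c, plate_d, plate_e may be knocked a few centimetres aside while the robot is not near it.
Once in a run the grip may slacken for a moment while it holds something.
It also fails if it takes over 210 s, if anything falls off the work surface, if the arm or the gripper's body presses on something with over 40 N, if the wrist force passes 120 N, or if a joint passes its speed limit or range.

### The arm

A 6-joint arm with a two-finger parallel gripper is mounted at the origin on the work surface. World frame = base frame: x ahead of the robot, y to its left, z up, the work surface at z = 0. Lengths are in m, angles in degrees, forces in N, time in s.
With the tool pointing down it reaches from about 0.35 to 0.775 m from the base axis. Payload 7.3 kg.
Tool frame: the origin (TCP) lies at the very end of the fingers, on their centre line; the grasp point (between the pads) lies 19 mm behind it (arm.grip_depth is the distance from the TCP to the grasp point, in m); z points along the fingers, y is the line along which they close (so a half turn about z gives the same grasp; the last joint's range is limited). The gripper opens to 92 mm and grips with 3 to 60 N. Pads are 19 mm wide; open, the fingers measure 130 mm over their backs; the gripper's body (75 mm by 190 mm) begins 47 mm behind the grasp point.
Start: joints at [59.931, 19.595, 87.324, -0, 73.075, -8.365], TCP at [0.194, 0.488, 0.227] pointing down, gripper open.
Joint ranges: [-145.02, 145.02], [-44.19, 115.74], [2.07, 154.8], [-57.11, 237.11], [16.16, 152.29], [-177.93, 177.93]. Speed limits (degrees/s): [147.25, 147.25, 180, 180, 180, 180].

### API

Orientations are given as a 3x3 rotation matrix whose columns are the frame's x, y, z axes.
In Python, from bench import arm gives the robot as it stands.
- The arm moves only by the tool move_arm, never from a script. Its argument "steps" is a list of rows, each a list of 3 entries, a list of its own where there are three numbers: the shift along the tool's x, y, z in mm, then the turn, a rotation vector about the tool's x, y, z in rad, then the closure, from 0 (fully open) to 1 (shut). A call has 1 to 8 rows; each row is the pose to reach, as a shift and turn from the pose commanded when the call began, along the tool's axes at that moment; what a row does not reach only later rows make up. A row lasts 1/12 s, in which the tool goes at most 41.7 mm and 7.16 degrees, less where a joint would pass 70% of its speed; a pose out of reach is approached as far as the arm can. A call with a gripper value outside its range is refused whole. The fingers move at their own pace and stop on an object; the grip force is fixed at half the most. Time passes only in rows, so rows that repeat a pose let the fingers close. It gives the time, the measured TCP pose, the force, the opening and the grip force at its end, in the units of the state.
- arm.sense(): the state, without advancing time (a new reading comes with each control period).
- arm.capture(name): name is "scene" or "top" or "wrist"; returns (picture, depth): 420x560x3 uint8, red, green, blue; 420x560 float32, m along the optical axis (not along the pixel's ray), 0 where there is no reading.
- arm.camera_info(name): a dict with "fx", "fy", "cx", "cy" (pixels), "rvec" (rotation vector, rad) and "tvec" (3), from world to camera coordinates, as OpenCV has them. Camera axes: x right, y down, z forward; pixel columns grow to the right and rows downward; lengths in m; the calibration is good to about 2 mm. The wrist camera is an equidistant fisheye: a pixel r from the principal point sees the ray r / f radians off the axis. A picture is of the moment at which its call begins: read the wrist's pose just before it. camera_info takes no time and is no camera call; for the wrist camera it gives the pose at the moment of the call.
- arm.hand_in(): hands the job in; it is judged then, once.
The state is a dict: "t": time; "joint_positions": joint angles; "dq": joint speeds; "effort": joint torques, N m; "ee_pos": TCP position; "tcp_rot": TCP orientation; "force": force on the tool from outside, world axes, zero at the start; "moment": the same for the moment, N m; "grip_width": finger opening in m; "grasp_force": force on a finger pad.
Only numpy, scipy, OpenCV 4.12 (cv2) and the standard library are available. Lean on these libraries where they do the work, as an engineer would, in place of code of your own. Each camera call takes 0.05 s, during which the arm holds its last target. There are 200 camera calls.

## Working session

There is one attempt and no reset: what is moved stays moved. The work goes in short steps, Python scripts to look and compute and a tool call to move; the robot and the scene stay as the last step left them, time stands still between calls to the robot, and variables do not carry over. Pictures are saved under pics/ and viewed, at most 14 in all, crops included, and the job is handed in when it is done.

Besides the shell and the picture viewer there is one more tool, called after "Request:" by a JSON object that holds its "op" and its "data". move_arm: Moves the arm, as the interface text tells. Its arguments: {"type":"object","properties":{"steps":{"type":"array"}},"required":["steps"]}

```bash
mkdir -p pics; ls; cat > h.py <<'E'
import numpy as np, cv2
from bench import arm
from scipy.spatial.transform import Rotation as R
def cam(n):
    i=arm.camera_info(n); Rm=cv2.Rodrigues(np.array(i["rvec"],float))[0]; return i,Rm,np.array(i["tvec"],float).ravel()
def rays(n,uv,c=None):
    i,Rm,t=c or cam(n); uv=np.atleast_2d(np.array(uv,float))
    x=(uv[:,0]-i["cx"])/i["fx"]; y=(uv[:,1]-i["cy"])/i["fy"]
    if n=="wrist":
        r=np.hypot(x,y)+1e-12; d=np.c_[np.sin(r)*x/r,np.sin(r)*y/r,np.cos(r)]
    else: d=np.c_[x,y,np.ones(len(x))]
    return -Rm.T@t, d@Rm
def onplane(n,uv,z,c=None):
    o,d=rays(n,uv,c); return o+d*((z-o[2])/d[:,2])[:,None]
def bydepth(n,uv,D,c=None):
    c=c or cam(n); o,d=rays(n,uv,c); uv=np.atleast_2d(uv).astype(int); z=D[uv[:,1],uv[:,0]]
    dc=d@c[1].T; return o+d*(z/dc[:,2])[:,None]
def cap(n,f):
    c=cam(n); p,D=arm.capture(n); cv2.imwrite(f"pics/{f}.png",p[:,:,::-1]); np.save(f"pics/{f}.npy",D); return p,D,c
def totool(v): # world vector m -> tool mm
    return np.round(np.array(arm.sense()["tcp_rot"]).T@np.array(v)*1000,1)
def goto(p,yaw=None,Rt=None):
    # shift(mm) and rotvec in tool axes to reach TCP p; yaw = world angle (deg) of tool y, tool pointing down
    s=arm.sense(); R0=np.array(s["tcp_rot"])
    if yaw is not None:
        a=np.radians(yaw); y=np.array([np.cos(a),np.sin(a),0]); z=np.array([0,0,-1.]); Rt=np.c_[np.cross(y,z),y,z]
    rv=np.zeros(3) if Rt is None else R.from_matrix(R0.T@Rt).as_rotvec()
    print("shift",np.round(R0.T@(np.array(p)-s["ee_pos"])*1000,1),"turn",np.round(rv,3),"rows",np.degrees(np.linalg.norm(rv))/7.16)
E
python3 - <<'E'
from h import *
cap("top","t0"); cap("scene","s0")
s=arm.sense(); print(s["t"],np.round(s["tcp_rot"],3))
for n in("top","scene"):
    i,Rm,t=cam(n); print(n,i["fx"],-Rm.T@t,Rm[2])
E
```

```text
pics
0.1 [[-0.929  0.37  -0.001]
 [ 0.37   0.929 -0.001]
 [ 0.    -0.001 -1.   ]]
top 456.0455904947949 [0.3526023  0.00641586 1.31247481] [ 0.19047672 -0.01027735 -0.98163791]
scene 472.6775194395832 [1.40418321 0.22618312 0.77808477] [-0.7491237  -0.18069631 -0.63730882]
```

View pics/t0.png

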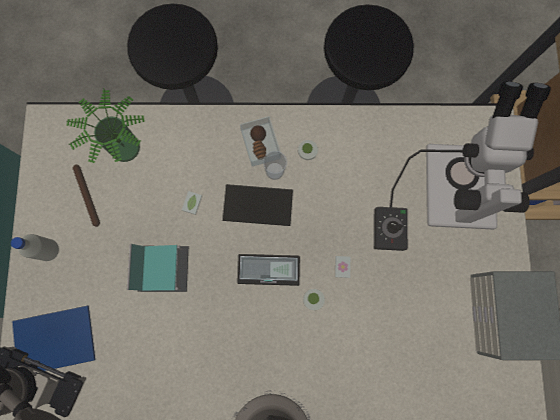

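View pics/s0.png

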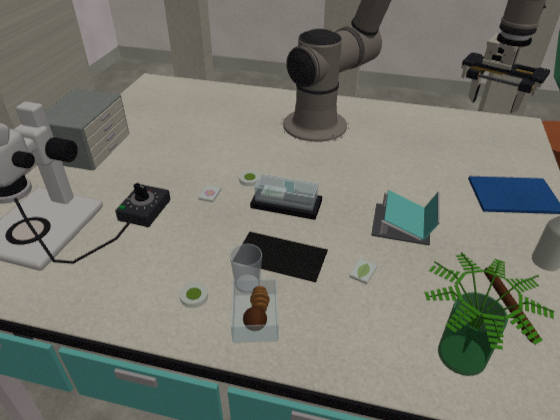

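The top view shows the pink plate at (343,266), the leaf plate at (192,202), the case at (268,270) with a fern plate in its right half, the mat at (258,205), the shelf at (160,268), the dial box at (391,229) and the beaker at (275,163). Plates b and e don't seem to be there. I'll zoom in next.

```bash
python3 - <<'E'
from h import *
t=cv2.imread("pics/t0.png"); s=cv2.imread("pics/s0.png")
f=lambda im,x,y,w,h:cv2.resize(im[y:y+h,x:x+w],(400,300),interpolation=cv2.INTER_CUBIC)
cv2.imwrite("pics/z0.png",np.vstack([np.hstack([f(t,361,202,60,45),f(t,228,240,80,60)]),np.hstack([f(t,115,233,96,72),f(s,236,158,100,75)])]))
D=np.load("pics/t0.npy")
P=lambda n,uv:print(n,np.round(bydepth("top",uv,D),3).tolist())
P("plates",[(343,266),(192,202)]);P("case",[(268,255),(241,280),(296,280)]);P("mat",[(258,205),(226,187),(290,222)]);P("shelf",[(145,268),(160,268),(174,268),(135,250),(135,285)]);P("dial",[(391,227),(380,245)]);P("beaker",[(275,160),(275,175)])
g=cv2.cvtColor(t,cv2.COLOR_BGR2HSV)
print(g[268,160],g[268,135],g[205,258])
E
```

```text
plates [[0.453, -0.206, 0.014], [0.64, 0.229, 0.009]]
case [[0.484, 0.007, 0.021], [0.414, 0.083, 0.016], [0.411, -0.069, 0.065]]
mat [[0.633, 0.036, -0.001], [0.687, 0.131, 0.002], [0.582, -0.057, 0.0]]
shelf [[0.448, 0.353, 0.022], [0.446, 0.307, 0.037], [0.445, 0.264, 0.056], [0.495, 0.375, 0.052], [0.4, 0.372, 0.044]]
dial [[0.557, -0.335, 0.064], [0.51, -0.309, 0.034]]
beaker [[0.764, -0.014, 0.024], [0.706, -0.013, 0.066]]
[ 86  91 135] [83 58 79] [15 12 43]
```

View pics/z0.png

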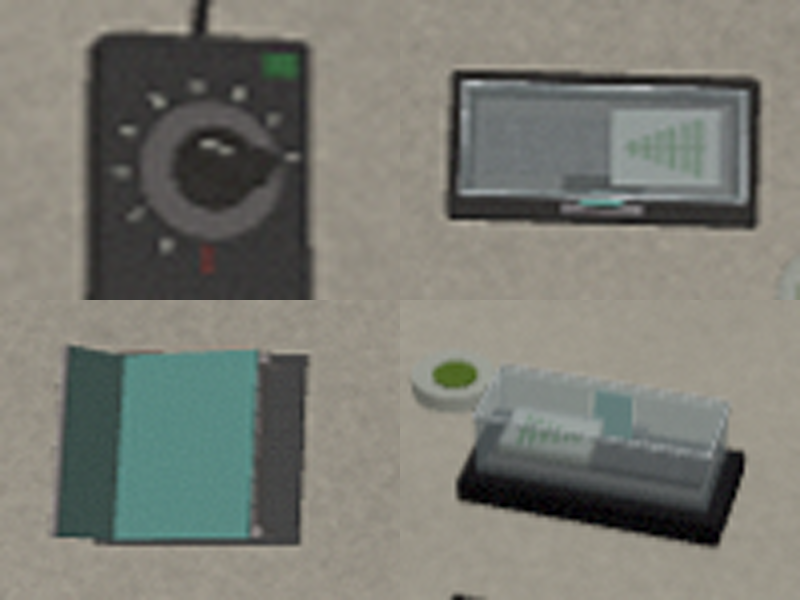

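The zoom shows the dial bar pointing right (290,157) with the red mark at the bottom. The case tab is on the near side, with plate a on the right and the left half empty. The shelf backstop is on the left (+y). Next I'll measure the fixed things and both loose plates.

```bash
python3 - <<'E'
from h import *
t=cv2.imread("pics/t0.png"); D=np.load("pics/t0.npy"); g=cv2.cvtColor(t,cv2.COLOR_BGR2HSV).astype(int)
c=cam("top")
def rect(m,x0,y0,x1,y1,z,name):
    k=np.zeros_like(m,np.uint8); k[y0:y1,x0:x1]=m[y0:y1,x0:x1]
    cs=cv2.findContours(k,0,cv2.CHAIN_APPROX_NONE)[0]; q=max(cs,key=cv2.contourArea).reshape(-1,2)
    w=onplane("top",q,z,c)[:,:2].astype(np.float32); r=cv2.minAreaRect(w*1000); print(name,np.round(r[0],1),np.round(r[1],1),"ang",round(r[2],1)); return q
H,S,V=g[...,0],g[...,1],g[...,2]
rect((V<75).astype(np.uint8),215,180,300,232,.002,"mat")
rect((V<75).astype(np.uint8),230,248,306,290,.020,"case")
rect((V<85).astype(np.uint8),368,200,412,255,.038,"box")
# plates: brighter than bench
for n,b in(("c",(330,252,358,282)),("d",(178,186,208,218))):
    rect((V>168).astype(np.uint8),*b,.01,n); print(V[b[1]:b[1]+6,b[0]:b[0]+6].mean(), V[b[1]:b[3],b[0]:b[2]].max())
m=((abs(H-86)<8)&(S>75)&(V>110)).astype(np.uint8)
k=np.zeros_like(m);k[235:300,120:195]=m[235:300,120:195]
q=np.argwhere(k)[:,::-1]; p=bydepth("top",q,D,c); 
ok=(p[:,2]>.01)&(p[:,2]<.065); p=p[ok]
A=np.c_[p[:,:2],np.ones(len(p))]; co=np.linalg.lstsq(A,p[:,2],rcond=None)[0]
print("deck plane",co,"slope",np.degrees(np.arctan(np.hypot(*co[:2]))),"dir",np.degrees(np.arctan2(-co[1],-co[0])))
uv=[(176.9,245),(175,290.6),(145,245.5),(142.1,290.6)]
n=np.array([co[0],co[1],-1]);o,d=rays("top",uv,c)
s=(-co[2]-n@o)/(d@n); print(np.round(o+d*s[:,None],4))
print("backstop top", np.round(onplane("top",[(115+67*.24,233+46*.24),(115+52*.24,233+235*.24)],.0175+.06*np.cos(np.radians(22)),c),4))
E
```

```text
mat [634.   37.6] [197.5 109.6] ang 85.4
case [443.5   6. ] [173.3  84. ] ang 88.2
box [ 568.  -340.7] [ 93.3 143.5] ang 87.4Traceback (most recent call last):
  File "<stdin>", line 14, in <module>
  File "<stdin>", line 6, in rect
ValueError: max() iterable argument is empty
```

```bash
python3 - <<'E'
from h import *
t=cv2.imread("pics/t0.png"); D=np.load("pics/t0.npy"); g=cv2.cvtColor(t,cv2.COLOR_BGR2HSV).astype(int)
c=cam("top"); H,S,V=g[...,0],g[...,1],g[...,2]
L=cv2.GaussianBlur(t,(3,3),0)[...,0].astype(int)  # blue channel: plates are neutral, bench is warm
for n,b in(("c",(330,252,358,282)),("d",(178,186,208,218))):
    w=L[b[1]:b[3],b[0]:b[2]]; th,m=cv2.threshold(w.astype(np.uint8),0,255,cv2.THRESH_OTSU)
    q=max(cv2.findContours(m,0,cv2.CHAIN_APPROX_NONE)[0],key=cv2.contourArea).reshape(-1,2)+np.array(b[:2])
    r=cv2.minAreaRect((onplane("top",q,.01,c)[:,:2]*1000).astype(np.float32)); print(n,th,np.round(r[0],1),np.round(r[1],1),r[2])
m=((abs(H-86)<8)&(S>75)&(V>110)).astype(np.uint8)
k=np.zeros_like(m);k[235:300,120:195]=m[235:300,120:195]
q=np.argwhere(cv2.erode(k,np.ones((3,3))))[:,::-1]; p=bydepth("top",q,D,c); 
A=np.c_[p[:,:2],np.ones(len(p))]; co=np.linalg.lstsq(A,p[:,2],rcond=None)[0]
print("deck plane",co,"slope",np.degrees(np.arctan(np.hypot(*co[:2]))),"dir",np.degrees(np.arctan2(-co[1],-co[0])))
uv=[(176.9,245),(175,290.6),(145,245.5),(142.1,290.6)]
n=np.array([co[0],co[1],-1]);o,d=rays("top",uv,c)
s=(-co[2]-n@o)/(d@n); print(np.round(o+d*s[:,None],4))
print("backstop top", np.round(onplane("top",[(115+67*.24,233+46*.24),(115+52*.24,233+235*.24)],.0175+.06*np.cos(np.radians(22)),c),4))
E
```

```text
c 138.0 [ 452.2 -206.7] [40.1 59.7] 88.35218811035156
d 117.0 [641.8 227.7] [94.8 85. ] 1.438869833946228
deck plane [-0.26180369 -1.70539587  0.68465449] slope 59.904087887913434 dir 81.27237891895804
[[ 0.4974  0.2414  0.1427]
 [ 0.3806  0.2327  0.1882]
 [ 0.53    0.3977 -0.1323]
 [ 0.3872  0.3821 -0.0684]]
backstop top [[0.5088 0.3801 0.0731]
 [0.3869 0.3828 0.0731]]
```

Request:
{"op": "move_arm", "data": {"steps": [[[-80, 30, 0], [0, 0, 0], 0], [[-165, 30, 0], [0, 0, 0], 0], [[-250, 30, 0], [0, 0, 0], 0], [[-330, 20, 0], [0, 0, 0], 0], [[-400, 0, 0], [0, 0, 0], 0], [[-455, -35, 0], [0, 0, 0], 0], [[-455, -75, 0], [0, 0, 0], 0], [[-455, -75, 0], [0, 0, 0], 0]]}}

```text
t: 0.77
ee_pos: [0.4876, 0.3465, 0.226]
tcp_rot: [[-0.929, 0.37, -0.001], [0.37, 0.929, -0.0], [0.001, -0.001, -1.0]]
force: [0.3, 1.1, 0.2]
grip_width: 0.0915
grasp_force: 0.0
```

```bash
python3 - <<'E'
from h import *
p,D,c=cap("wrist","w1"); print(c[0], -c[1].T@c[2], c[1][2])
t=cv2.imread("pics/t0.png"); D=np.load("pics/t0.npy"); g=cv2.cvtColor(t,cv2.COLOR_BGR2HSV).astype(int)
c=cam("top"); H,S,V=g[...,0],g[...,1],g[...,2]
m=((abs(H-86)<8)&(S>75)&(V>110)).astype(np.uint8)
k=np.zeros_like(m);k[235:300,120:195]=m[235:300,120:195]
q=np.argwhere(cv2.erode(k,np.ones((3,3))))[:,::-1]; p=bydepth("top",q,D,c); p=p[(p[:,2]>.01)&(p[:,2]<.07)]
for _ in range(4):
    A=np.c_[p[:,:2],np.ones(len(p))]; co=np.linalg.lstsq(A,p[:,2],rcond=None)[0]; p=p[abs(A@co-p[:,2])<.004]
print(len(p),"deck plane",co,"slope",np.degrees(np.arctan(np.hypot(*co[:2]))),"dir",np.degrees(np.arctan2(-co[1],-co[0])))
uv=[(176.9,245),(175,290.6),(145,245.5),(142.1,290.6)]
n=np.array([co[0],co[1],-1]);o,d=rays("top",uv,c)
s=(-co[2]-n@o)/(d@n); print(np.round(o+d*s[:,None],4))
E
```

```text
{'fx': 325.19226210127806, 'fy': 325.19226210127806, 'cx': 274.4020023133911, 'cy': 213.61224410469995, 'rvec': array([-2.37601382, -1.6113937 , -0.25204513]), 'tvec': array([-0.50148146, -0.34702833,  0.29233763])} [0.40900837 0.37757872 0.38408341] [ 0.28534777 -0.1155149  -0.95143731]
1128 deck plane [-0.00486611 -0.40578773  0.16448177] slope 22.08814575429346 dir 89.31295618571811
[[0.508  0.2586 0.0571]
 [0.3838 0.259  0.0575]
 [0.5117 0.3572 0.017 ]
 [0.385  0.3589 0.017 ]]
```

View pics/w1.png

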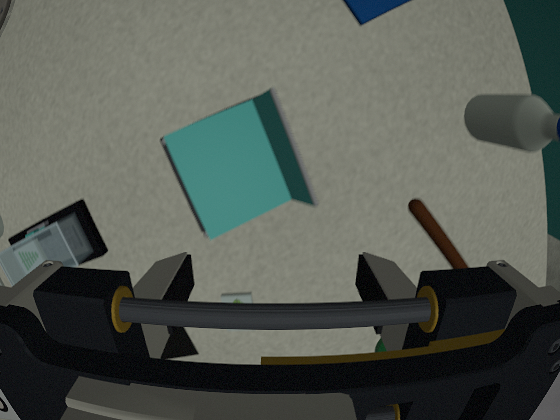

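The wrist view shows the shelf at (235,170), plate d's edge at (237,297) between the fingers, and the case at lower left. I'll move over plate d.

Request:
{"op": "move_arm", "data": {"steps": [[[-40, -15, 0], [0, 0, 0], 0], [[-80, -30, 0], [0, 0, 0], 0], [[-115, -40, 10], [0, 0, 0], 0], [[-140, -50, 10], [0, 0, 0], 0], [[-140, -50, 10], [0, 0, 0], 0]]}}

```text
t: 1.23
ee_pos: [0.6009, 0.2452, 0.2148]
tcp_rot: [[-0.927, 0.375, -0.001], [0.375, 0.927, -0.002], [0.0, -0.002, -1.0]]
force: [-0.1, -0.1, 0.1]
grip_width: 0.0918
grasp_force: 0.0
```

```bash
python3 - <<'E'
from h import *
c1=None
p,D,c=cap("wrist","w2"); s=arm.sense(); print(s["ee_pos"])
L=cv2.GaussianBlur(p,(3,3),0)[...,2]
o=onplane("wrist",[(274,213)],.01,c); print(o)
sat=cv2.cvtColor(p,cv2.COLOR_RGB2HSV)[...,1]
m=((sat<28)&(L>115)).astype(np.uint8); m[300:]=0
for q in cv2.findContours(m,0,cv2.CHAIN_APPROX_NONE)[0]:
    if cv2.contourArea(q)>800:
        q=q.reshape(-1,2); r=cv2.minAreaRect((onplane("wrist",q,.01,c)[:,:2]*1000).astype(np.float32)); print(q.mean(0),np.round(r[0],1),np.round(r[1],1),r[2])
E
```

```text
[0.59916822 0.24746054 0.21528913]
[[0.63029363 0.23159864 0.01      ]]
[268.31167064 139.37155495] [561.6 269. ] [993.1 413.8] 68.4144058227539
```

View pics/w2.png

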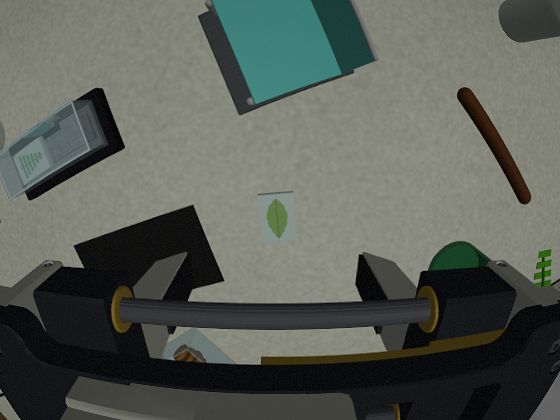

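The wrist view shows plate d with corners near (258,194), (293,192), (297,240) and (259,243).

```bash
cat >> h.py <<'E'
def plate(p,c,b,z=.01,n="wrist",show=True):
    x0,y0,x1,y1=b; w=p[y0:y1,x0:x1].astype(int); d=np.clip(128+(w[...,2]-w[...,0])*2,0,255).astype(np.uint8)
    g=np.clip(128+(w[...,1]-(w[...,0]+w[...,2])//2)*2,0,255)
    th,m=cv2.threshold(cv2.GaussianBlur(d,(5,5),0),0,255,cv2.THRESH_OTSU)
    m=cv2.morphologyEx(m,cv2.MORPH_CLOSE,np.ones((15,15)))
    q=cv2.convexHull(max(cv2.findContours(m,0,cv2.CHAIN_APPROX_NONE)[0],key=cv2.contourArea)).reshape(-1,2)+np.array([x0,y0])
    r=cv2.minAreaRect((onplane(n,q,z,c)[:,:2]*1000).astype(np.float32))
    ang=r[2] if r[1][0]>r[1][1] else r[2]+90
    print("px",np.round(cv2.boxPoints(cv2.minAreaRect(q.astype(np.float32))),0).tolist(),"centre",np.round(r[0],1),"size",np.round(r[1],1),"long axis deg",round(ang,1)); return r[0],ang
E
python3 - <<'E'
from h import *
p=cv2.imread("pics/w2.png")[:,:,::-1]; c=cam("wrist")
(ctr,ang)=plate(p,c,(240,178,315,258))
print(arm.sense()["joint_positions"])
goto((ctr[0]/1000,ctr[1]/1000,.10),ang-90); goto((ctr[0]/1000,ctr[1]/1000,.10),ang+90)
E
```

```text
px [[256.0, 194.0], [293.0, 191.0], [297.0, 241.0], [260.0, 244.0]] centre [635.3 234.8] size [42.5 62. ] long axis deg 163.2
[ 1.56796761e+01  3.34057898e+01  6.66556004e+01 -1.43761336e-02
  8.00438661e+01 -5.23804255e+01]
shift [-38.4   1.9 115.2] turn [-0.001 -0.001 -0.09 ] rows 0.7181695493019472
shift [-38.4   1.9 115.2] turn [-2.000e-03  2.000e-03  3.052e+00] rows 24.421648656703024
```

Request:
{"op": "move_arm", "data": {"steps": [[[-15, 1, 40], [0, 0, -0.045], 0], [[-30, 2, 80], [0, 0, -0.09], 0], [[-38, 2, 120], [0, 0, -0.09], 0], [[-38, 2, 160], [0, 0, -0.09], 0], [[-38, 2, 195], [0, 0, -0.09], 0], [[-38, 2, 211.5], [0, 0, -0.09], 0], [[-38, 2, 211.5], [0, 0, -0.09], 0.3], [[-38, 2, 211.5], [0, 0, -0.09], 1]]}}

```text
t: 1.95
ee_pos: [0.6324, 0.2389, 0.0044]
tcp_rot: [[-0.959, 0.284, -0.002], [0.284, 0.959, -0.0], [0.002, -0.001, -1.0]]
force: [-0.2, 0.1, -0.9]
grip_width: 0.0828
grasp_force: 0.0
```

Request:
{"op": "move_arm", "data": {"steps": [[[0, 0, 0], [0, 0, 0], 1], [[0, 0, 0], [0, 0, 0], 1], [[0, 0, 0], [0, 0, 0], 1], [[0, 0, 0], [0, 0, 0], 1], [[0, 0, 0], [0, 0, 0], 1]]}}

```text
t: 2.37
ee_pos: [0.634, 0.2377, 0.0055]
tcp_rot: [[-0.959, 0.285, 0.0], [0.285, 0.959, 0.0], [-0.0, 0.0, -1.0]]
force: [0.5, 0.0, -0.2]
grip_width: 0.0496
grasp_force: 0.0
```

```bash
python3 - <<'E'
from h import *
# shelf frame: top view + wrist w1 edges check
a=np.radians(89.0); s22=np.radians(22)
sx=np.array([np.cos(a)*np.cos(s22),np.sin(a)*np.cos(s22),-np.sin(s22)]); sy=np.array([-np.sin(a),np.cos(a),0]); sz=np.cross(sx,sy)
O=np.array([.4478,.358,.017]); print(sx,sy,sz)
# wrist w2 verification with current image impossible after moving; use tool z=-sz, tool y = sy or -sy
for y in(sy,-sy):
    z=-sz; Rt=np.c_[np.cross(y,z),y,z]
    P=O+sx*-.040+sz*.06; print(P); goto(P,Rt=Rt)
print(arm.sense()["ee_pos"],arm.sense()["grip_width"],arm.sense()["grasp_force"])
E
```

```text
[ 0.01618159  0.92704264 -0.37460659] [-0.9998477   0.01745241  0.        ] [0.00653779 0.37454954 0.92718385]
[0.447545   0.34339127 0.0876153 ]
shift [208.8  48.2 -82.1] turn [ 0.353  0.269 -1.817] rows 14.963586028990457
[0.447545   0.34339127 0.0876153 ]
shift [208.8  48.2 -82.1] turn [ 0.25  -0.328  1.282] rows 10.780087911346012
[0.63398892 0.23774616 0.00554557] 0.049582272848132804 0.0
```

Request:
{"op": "move_arm", "data": {"steps": [[[0, 0, 0], [0, 0, 0], 1], [[0, 0, 0], [0, 0, 0], 1], [[0, 0, 0], [0, 0, 0], 1], [[0, 0, -30], [0, 0, 0], 1], [[0, 0, -70], [0, 0, 0], 1], [[0, 0, -110], [0, 0, 0], 1], [[0, 0, -140], [0, 0, 0], 1], [[0, 0, -140], [0, 0, 0], 1]]}}

```text
t: 3.03
ee_pos: [0.6374, 0.2385, 0.1536]
tcp_rot: [[-0.959, 0.285, 0.013], [0.285, 0.959, 0.003], [-0.012, 0.007, -1.0]]
force: [0.9, -0.3, 0.6]
grip_width: 0.0414
grasp_force: 30.0
```

```bash
cat >> h.py <<'E'
def shelf(a=89.0,O=(.4478,.358,.017)):
    a=np.radians(a); t=np.radians(22)
    sx=np.array([np.cos(a)*np.cos(t),np.sin(a)*np.cos(t),-np.sin(t)]); sy=np.array([-np.sin(a),np.cos(a),0]); return np.c_[sx,sy,np.cross(sx,sy)],np.array(O)
def toshelf(x,y,z):
    S,O=shelf(); P=O+S@np.array([x,y,z])/1000; Y=-S[:,1]; Z=-S[:,2]; goto(P,Rt=np.c_[np.cross(Y,Z),Y,Z])
def where():
    S,O=shelf(); s=arm.sense(); print("t",s["t"],"tcp in shelf mm",np.round(S.T@(np.array(s["ee_pos"])-O)*1000,1),"F",np.round(S.T@np.array(s["force"]),1),"grip",s["grip_width"],s["grasp_force"])
E
python3 - <<'E'
from h import *
toshelf(-45,0,60); where()
E
```

```text
shift [211.4  41.6  61.9] turn [ 0.263 -0.323  1.28 ] rows 10.76795650051549
t 3.0333 tcp in shelf mm [-158.9 -191.7   83.1] F [-0.4 -0.9  0.4] grip 0.041449288678835766 29.999537765979767
```

Request:
{"op": "move_arm", "data": {"steps": [[[30, 6, 0], [0.03, -0.04, 0.12], 1], [[60, 12, 0], [0.05, -0.07, 0.24], 1], [[90, 18, 0], [0.08, -0.1, 0.36], 1], [[120, 24, 0], [0.1, -0.13, 0.48], 1], [[150, 30, 0], [0.13, -0.16, 0.6], 1], [[180, 36, 0], [0.15, -0.19, 0.72], 1], [[205, 41, 0], [0.18, -0.22, 0.84], 1], [[211, 41, 5], [0.2, -0.25, 0.96], 1]]}}

```text
t: 3.7
ee_pos: [0.4399, 0.3393, 0.1408]
tcp_rot: [[-0.346, 0.937, 0.043], [0.894, 0.343, -0.288], [-0.285, -0.062, -0.957]]
force: [1.7, 0.4, -0.7]
grip_width: 0.0413
grasp_force: 30.0
```

```bash
python3 - <<'E'
from h import *
toshelf(-42,0,30); where()
E
```

```text
shift [12.3  8.8 79.6] turn [ 0.064 -0.082  0.368] rows 3.0578133504988156
t 3.7 tcp in shelf mm [-63.9   7.5 107.7] F [ 0.7 -1.7 -0.5] grip 0.041299111666979416 29.991965889930725
```

Request:
{"op": "move_arm", "data": {"steps": [[[4, 3, 0], [0.02, -0.03, 0.12], 1], [[8, 6, 15], [0.04, -0.055, 0.24], 1], [[12, 8, 40], [0.064, -0.082, 0.368], 1], [[12, 9, 70], [0.064, -0.082, 0.368], 1], [[12, 9, 79], [0.064, -0.082, 0.368], 1], [[12, 9, 79], [0.064, -0.082, 0.368], 1]]}}

```text
t: 4.2
ee_pos: [0.4494, 0.3264, 0.0579]
tcp_rot: [[0.012, 1.0, -0.012], [0.926, -0.015, -0.377], [-0.377, -0.006, -0.926]]
force: [-0.0, -1.1, -0.2]
grip_width: 0.0413
grasp_force: 30.0
```

```bash
python3 - <<'E'
from h import *
toshelf(-38,0,4); where()
p,D,c=cap("wrist","w3")
E
```

```text
shift [ 6.7 -2.  22.1] turn [-0.005  0.003  0.004] rows 0.05982360002117713
t 4.2 tcp in shelf mm [-44.6  -2.2  26.1] F [-0.9 -0.  -0.6] grip 0.041319937178036545 29.999658465385437
```

View pics/w3.png

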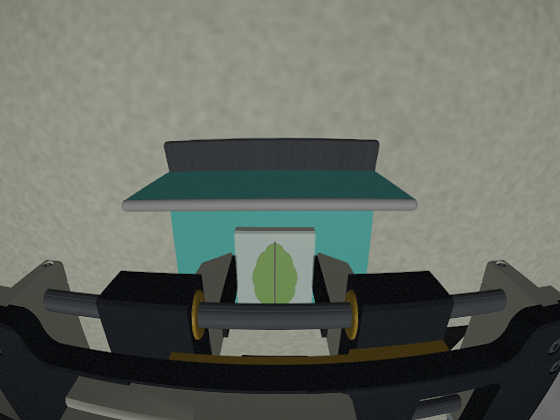

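The wrist view shows plate d centred on the deck (plate columns 236–316, deck 173–375) and square to the backstop.

Request:
{"op": "move_arm", "data": {"steps": [[[6, -2, 10], [0, 0, 0], 1], [[6, -2, 16], [0, 0, 0], 1], [[6, -2, 20], [0, 0, 0], 1], [[6, -2, 20], [0, 0, 0], 1], [[6, -2, 20], [0, 0, 0], 1]]}}

```text
t: 4.67
ee_pos: [0.449, 0.3262, 0.0402]
tcp_rot: [[0.014, 1.0, -0.006], [0.927, -0.015, -0.374], [-0.374, -0.001, -0.928]]
force: [-0.1, -0.4, -0.7]
grip_width: 0.0416
grasp_force: 30.0
```

```bash
python3 - <<'E'
from h import *
where()
E
```

```text
t 4.6667 tcp in shelf mm [-38.1  -1.7   9.6] F [-0.1  0.1 -0.8] grip 0.04157175510838614 29.99937504529953
```

Request:
{"op": "move_arm", "data": {"steps": [[[0, 0, 3], [0, 0, 0], 1], [[0, 0, 5], [0, 0, 0], 1], [[0, 0, 5], [0, 0, 0], 1], [[0, 0, 5], [0, 0, 0], 1]]}}

```text
t: 5.0
ee_pos: [0.4493, 0.325, 0.0367]
tcp_rot: [[0.014, 1.0, -0.005], [0.928, -0.015, -0.373], [-0.373, 0.001, -0.928]]
force: [-2.0, 2.0, 7.5]
grip_width: 0.0413
grasp_force: 30.0
```

```bash
python3 - <<'E'
from h import *
where()
E
```

```text
t 5.0 tcp in shelf mm [-37.9  -2.1   5.9] F [-1.   2.   7.7] grip 0.04126585038516893 30.00573992729187
```

Request:
{"op": "move_arm", "data": {"steps": [[[3, 1, -0.5], [0, 0, 0], 1], [[6, 2, -0.5], [0, 0, 0], 1], [[9, 2, -0.5], [0, 0, 0], 1], [[10, 2, -0.5], [0, 0, 0], 1], [[10, 2, -0.5], [0, 0, 0], 1]]}}

```text
t: 5.42
ee_pos: [0.4517, 0.3341, 0.033]
tcp_rot: [[0.014, 1.0, -0.005], [0.928, -0.015, -0.373], [-0.373, 0.001, -0.928]]
force: [0.1, 0.6, 7.3]
grip_width: 0.0415
grasp_force: 30.0
```

```bash
python3 - <<'E'
from h import *
where()
E
```

```text
t 5.4167 tcp in shelf mm [-28.1  -4.3   6. ] F [-2.1 -0.   7. ] grip 0.0414789214102088 30.00550478696823
```

Request:
{"op": "move_arm", "data": {"steps": [[[1, -2, 0], [0, 0, 0], 1], [[2, -3, 0], [0, 0, 0], 1], [[3, -3.5, 0], [0, 0, 0], 1], [[4, -3.5, 0], [0, 0, 0], 1], [[4, -3.5, 0], [0, 0, 0], 1]]}}

```text
t: 5.83
ee_pos: [0.4485, 0.3379, 0.0316]
tcp_rot: [[0.014, 1.0, -0.004], [0.928, -0.015, -0.373], [-0.373, 0.001, -0.928]]
force: [0.0, 0.5, 7.2]
grip_width: 0.0411
grasp_force: 30.0
```

```bash
python3 - <<'E'
from h import *
where()
E
```

```text
t 5.8333 tcp in shelf mm [-24.1  -1.    6. ] F [-2.3 -0.   6.9] grip 0.041099134671982916 30.004790425300598
```

Request:
{"op": "move_arm", "data": {"steps": [[[1, 0, 0], [0, 0, 0], 1], [[2, 0, 0], [0, 0, 0], 1], [[3, 0, 0], [0, 0, 0], 1], [[3, 0, 0], [0, 0, 0], 1]]}}

```text
t: 6.17
ee_pos: [0.4484, 0.3398, 0.0308]
tcp_rot: [[0.014, 1.0, -0.005], [0.927, -0.015, -0.375], [-0.375, 0.001, -0.927]]
force: [0.4, -4.2, 9.5]
grip_width: 0.0411
grasp_force: 30.0
```

```bash
python3 - <<'E'
from h import *
where()
p,D,c=cap("wrist","w4")
E
```

```text
t 6.1667 tcp in shelf mm [-22.1  -0.9   6. ] F [-7.5 -0.5  7.2] grip 0.041106739325749424 30.006300508975983
```

View pics/w4.png

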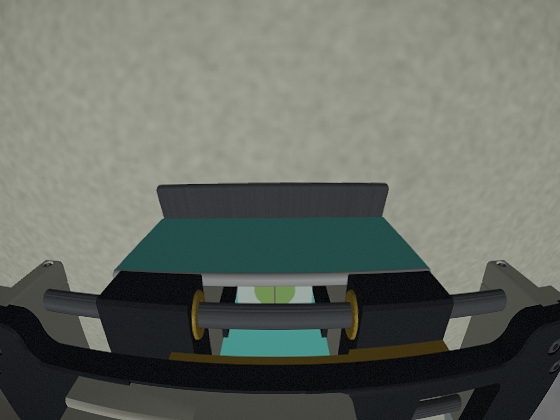

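Request:
{"op": "move_arm", "data": {"steps": [[[1, 0, 0], [0, 0, 0], 1], [[1, 0, 0], [0, 0, 0], 1], [[1, 0, 0], [0, 0, 0], 0.4], [[1, 0, 0], [0, 0, 0], 0.4], [[1, 0, 0], [0, 0, 0], 0.4], [[0, 0, 0], [0, 0, 0], 0.4], [[0, 0, -40], [0, 0, 0], 0.4], [[-30, 0, -80], [0, 0, 0], 0.4]]}}

```text
t: 6.88
ee_pos: [0.4463, 0.3462, 0.1048]
tcp_rot: [[0.01, 1.0, -0.01], [0.927, -0.014, -0.375], [-0.375, -0.006, -0.927]]
force: [0.7, -0.5, 1.1]
grip_width: 0.0547
grasp_force: 0.0
```

Request:
{"op": "move_arm", "data": {"steps": [[[-35, 0, 0], [0, 0, 0], 0.2], [[-70, 0, 0], [0, 0, 0], 0.2], [[-70, 0, 0], [0, 0, 0], 0.2], [[-70, 0, 0], [0, 0, 0], 0.2]]}}

```text
t: 7.22
ee_pos: [0.447, 0.2788, 0.1338]
tcp_rot: [[0.016, 1.0, -0.006], [0.928, -0.017, -0.373], [-0.373, 0.0, -0.928]]
force: [-0.4, 1.0, 0.2]
grip_width: 0.0731
grasp_force: 0.0
```

```bash
python3 - <<'E'
from h import *
where()
p,D,c=cap("wrist","w5")
E
```

```text
t 7.2167 tcp in shelf mm [-117.2   -0.6   78.6] F [0.9 0.4 0.5] grip 0.07312660019514557 0.0
```

View pics/w5.png

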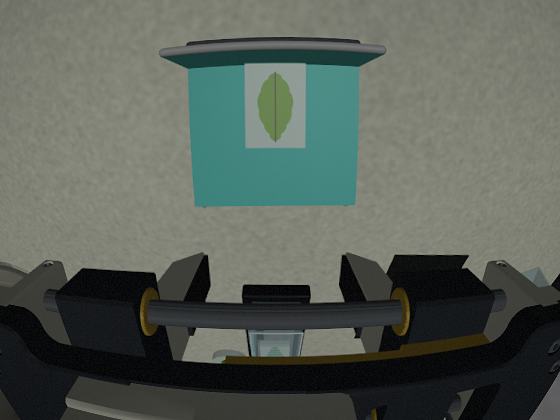

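Plate d lies centred (columns 245–306, deck 188–360), its top edge at row 63 by the backstop. I'll check the gap and refine the shelf frame.

```bash
python3 - <<'E'
from h import *
S,O=shelf(); c=cam("wrist"); o,d=rays("wrist",[(275,63.5),(275,148.5),(275,206.5),(194,207),(356,206),(245,148),(306,148)],c)
o2=S.T@(o-O); d2=d@S
for k,z in enumerate([.01,.01,0,0,0,.01,.01]): print(np.round((o2+d2[k]*(z-o2[2])/d2[k,2])*1000,1))
goto((.47,.006,.22),0)
E
```

```text
[ 1.5  0.  10. ]
[-58.  -0.  10.]
[-1.032e+02 -1.000e-01  0.000e+00]
[-103.5   62.6    0. ]
[-102.6  -62.8    0. ]
[-57.5  20.9  10. ]
[-57.5 -21.7  10. ]
shift [-286.    27.5   21.2] turn [-0.004  0.382 -0.016] rows 3.0612526893356455
```

Request:
{"op": "move_arm", "data": {"steps": [[[-30, 3, 0], [0, 0.1, -0.02], 0.2], [[-70, 8, 0], [0, 0.2, -0.03], 0.1], [[-110, 12, 0], [0, 0.3, -0.04], 0], [[-150, 16, 5], [0, 0.382, -0.045], 0], [[-190, 20, 12], [0, 0.382, -0.045], 0], [[-220, 20, 15], [0, 0.382, -0.045], 0], [[-240, 20, 20], [0, 0.382, -0.045], 0], [[-240, 20, 20], [0, 0.382, -0.045], 0]]}}

```text
t: 7.93
ee_pos: [0.4642, 0.0466, 0.2042]
tcp_rot: [[-0.025, 1.0, -0.009], [1.0, 0.025, -0.002], [-0.002, -0.009, -1.0]]
force: [-0.3, 0.5, -0.6]
grip_width: 0.0922
grasp_force: 0.0
```

```bash
sed -i 's/O=(.4478,.358,.017)/O=(.4478,.3597,.0163)/' h.py; python3 - <<'E'
from h import *
p,D,c=cap("wrist","w6"); s=arm.sense(); print(s["ee_pos"],s["joint_positions"])
E
```

```text
[0.46390587 0.04838335 0.20374333] [-3.41941241e+00  1.50374632e+01  9.77606509e+01 -8.43300528e-02
  6.77541482e+01 -4.87254307e+00]
```

View pics/w6.png

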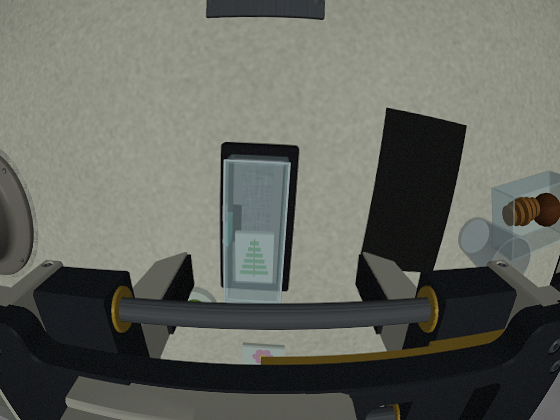

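The wrist view shows the plinth's far corners at (221,143) and (299,147), the tab at (229,222), plate a at (255,258), plate c at (262,354), and the mat and beaker on the right.

```bash
python3 - <<'E'
from h import *
p=cv2.imread("pics/w6.png"); c=cam("wrist")
print(np.round(onplane("wrist",[(221,144),(299,147),(290,290),(295,220)],.02,c)[:,:2],4))
print("tab",np.round(onplane("wrist",[(229,208),(229,225),(229,240)],.045,c)[:,:2],4), "covertop",np.round(onplane("wrist",[(223,160),(290,163),(285,250)],.064,c)[:,:2],4))
h=cv2.cvtColor(p,cv2.COLOR_BGR2HSV).astype(int); m=((abs(h[...,0]-88)<9)&(h[...,1]>70)).astype(np.uint8); k=m*0; k[190:260,215:250]=m[190:260,215:250]
q=np.argwhere(k); print(len(q),q.min(0),q.max(0),q.mean(0))
m=(h[...,2]<45).astype(np.uint8); k=m*0;k[130:285,205:305]=m[130:285,205:305]
e=[]
for v in range(170,280,10):
    u=np.where(k[v,270:305])[0]; 
    if len(u): e.append((270+u.max()+.5,v))
w=onplane("wrist",e,.02,c); f=np.polyfit(w[:,1],w[:,0],1); print("edge slope deg",np.degrees(np.arctan(f[0])),"x at y=.006",np.polyval(f,.006), np.round(w[:,:2],4).tolist())
plate(p[:,:,::-1],c,(230,338,262,368)) if 0 else None
E
```

```text
[[ 0.4035  0.0969]
 [ 0.486   0.0954]
 [ 0.4836 -0.0765]
 [ 0.4851  0.0142]]
tab [[ 0.4153  0.0339]
 [ 0.415   0.0153]
 [ 0.4146 -0.0017]] covertop [[ 0.413   0.0865]
 [ 0.4753  0.085 ]
 [ 0.4737 -0.0027]]
38 [193 221] [257 231] [230.31578947 228.10526316]
edge slope deg 1.9372790611356663 x at y=.006 0.48265119845059057 [[0.4843, 0.0706], [0.4848, 0.0597], [0.4842, 0.0486], [0.4836, 0.0373], [0.483, 0.0258], [0.4835, 0.0142], [0.4829, 0.0022], [0.4823, -0.01], [0.4817, -0.0225], [0.4811, -0.0354], [0.4805, -0.0487]]
```

```bash
python3 - <<'E'
from h import *
goto((.4415,.0075,.034),-1.6); print(arm.sense()["joint_positions"])
E
```

```text
shift [-40.2 -21.8 170. ] turn [-0.01   0.001  0.054] rows 0.43790832528988144
[-3.41941241e+00  1.50374632e+01  9.77606509e+01 -8.43300528e-02
  6.77541482e+01 -4.87254307e+00]
```

Request:
{"op": "move_arm", "data": {"steps": [[[-20, -11, 30], [-0.005, 0, 0.03], 0], [[-40, -22, 60], [-0.01, 0, 0.054], 0], [[-40, -22, 90], [-0.01, 0, 0.054], 0], [[-40, -22, 115], [-0.01, 0, 0.054], 0], [[-40, -22, 135], [-0.01, 0, 0.054], 0], [[-40, -22, 135], [-0.01, 0, 0.054], 0], [[-40, -22, 135], [-0.01, 0, 0.054], 0]]}}

```text
t: 8.57
ee_pos: [0.4407, 0.0099, 0.0683]
tcp_rot: [[0.024, 1.0, -0.003], [1.0, -0.024, -0.0], [-0.0, -0.003, -1.0]]
force: [-0.6, 0.4, 0.6]
grip_width: 0.092
grasp_force: 0.0
```

```bash
python3 - <<'E'
from h import *
goto((.4415,.0075,.034),-1.6); 
E
```

```text
shift [-2.4  1.  34.3] turn [-0.003  0.     0.004] rows 0.040680062872511184
```

Request:
{"op": "move_arm", "data": {"steps": [[[-2, 1, 15], [0, 0, 0], 0], [[-2, 1, 28], [0, 0, 0], 0], [[-2, 1, 33.5], [0, 0, 0], 0], [[-2, 1, 33.5], [0, 0, 0], 0.3], [[-2, 1, 33.5], [0, 0, 0], 0.3], [[-2, 1, 33.5], [0, 0, 0], 1], [[-2, 1, 33.5], [0, 0, 0], 1], [[-2, 1, 33.5], [0, 0, 0], 1]]}}

```text
t: 9.23
ee_pos: [0.4423, 0.0065, 0.0364]
tcp_rot: [[0.025, 1.0, 0.001], [1.0, -0.025, -0.001], [-0.001, 0.001, -1.0]]
force: [5.2, 0.2, 7.3]
grip_width: 0.0632
grasp_force: 12.7
```

Request:
{"op": "move_arm", "data": {"steps": [[[0, 0, 0], [0, 0, 0], 1], [[0, 0, 0], [0, 0, 0], 1], [[0, 0, 0], [0, 0, 0], 1], [[0, 0, 0], [0, 0, 0], 1]]}}

```text
t: 9.57
ee_pos: [0.4431, 0.0064, 0.0367]
tcp_rot: [[0.026, 1.0, 0.003], [1.0, -0.026, -0.001], [-0.001, 0.003, -1.0]]
force: [0.4, 1.0, 4.9]
grip_width: 0.0611
grasp_force: 30.0
```

Request:
{"op": "move_arm", "data": {"steps": [[[0, 0, -5], [0, 0, 0], 1], [[0, 0, -12], [0, 0, 0], 1], [[0, 0, -25], [0, 0, 0], 1], [[0, 0, -40], [0, 0, 0], 1], [[0, 0, -60], [0, 0, 0], 1], [[0, 0, -80], [0, 0, 0], 1], [[0, 0, -90], [0, 0, 0], 1], [[0, 0, -90], [0, 0, 0], 1]]}}

```text
t: 10.23
ee_pos: [0.4434, 0.0063, 0.1284]
tcp_rot: [[0.025, 1.0, 0.005], [1.0, -0.025, -0.002], [-0.002, 0.005, -1.0]]
force: [0.3, -0.4, -0.8]
grip_width: 0.0609
grasp_force: 30.0
```

```bash
python3 - <<'E'
from h import *
goto((.625,.04,.13),-4.6); goto((.625,.04,.024),-4.6)
E
```

```text
shift [ 38.3 180.7  -0.7] turn [0.005 0.002 0.055] rows 0.441305623970086
shift [ 38.4 180.1 105.3] turn [0.005 0.002 0.055] rows 0.441305623970086
```

```bash
python3 - <<'E'
from h import *
p,D,c=cap("wrist","w7")
t=cam("top")
# beaker rim/foot in top image: crop
im=cv2.imread("pics/t0.png"); f=lambda im,x,y,w,h:cv2.resize(im[y:y+h,x:x+w],(400,300),interpolation=cv2.INTER_CUBIC)
w6=cv2.imread("pics/w6.png"); w7=cv2.imread("pics/w7.png")
cv2.imwrite("pics/z1.png",np.hstack([f(im,240,137,80,60),cv2.resize(w7,(400,300))]))
goto((.612,.06,.13),-4.6)
E
```

```text
shift [ 57.8 168.   -2.5] turn [0.003 0.001 0.055] rows 0.4397666138671178
```

View pics/z1.png

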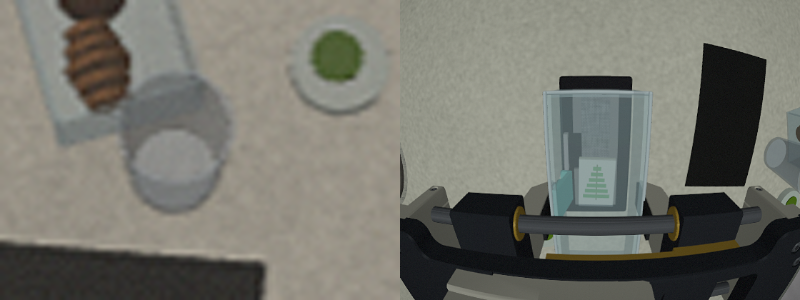

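The crops show the beaker rim centred at top-view pixel (275.6,161.4) with its near foot at (274.6,179.4). The cover is held above the case, with the tab pressed.

```bash
python3 - <<'E'
from h import *
print(onplane("top",[(275.6,161.4),(264.4,161.4),(286.6,161.4)],.09), onplane("top",[(274.6,179.4)],0))
E
```

```text
[[ 0.73837815 -0.01425079  0.09      ]
 [ 0.73835363  0.0170261   0.09      ]
 [ 0.73840225 -0.04498475  0.09      ]] [[ 0.71098454 -0.01260154  0.        ]]
```

Request:
{"op": "move_arm", "data": {"steps": [[[20, 40, 0], [0, 0, 0.03], 1], [[40, 75, 0], [0, 0, 0.055], 1], [[58, 110, 0], [0, 0, 0.055], 1], [[58, 140, 0], [0, 0, 0.055], 1], [[58, 160, 0], [0, 0, 0.055], 1], [[58, 168, 0], [0, 0, 0.055], 1], [[58, 168, 0], [0, 0, 0.055], 1], [[58, 168, 0], [0, 0, 0.055], 1]]}}

```text
t: 10.95
ee_pos: [0.6105, 0.0602, 0.1242]
tcp_rot: [[0.08, 0.997, -0.003], [0.997, -0.08, -0.001], [-0.001, -0.003, -1.0]]
force: [0.3, 0.3, -1.3]
grip_width: 0.0641
grasp_force: 3.0
```

```bash
python3 - <<'E'
from h import *
goto((.612,.06,.019),-4.6); where()
E
```

```text
shift [  0.    1.8 105.2] turn [-0.003  0.001 -0.   ] rows 0.02364957249007709
t 10.95 tcp in shelf mm [-315.4 -167.9  -11.1] F [ 0.8 -0.3 -1.1] grip 0.06413193142989913 2.9998355358839035
```

Request:
{"op": "move_arm", "data": {"steps": [[[0, 0, 0], [0, 0, 0], 1], [[0, 0, 0], [0, 0, 0], 1], [[0, 0, 0], [0, 0, 0], 1]]}}

```text
t: 11.2
ee_pos: [0.6108, 0.0602, 0.1259]
tcp_rot: [[0.08, 0.997, 0.0], [0.997, -0.08, -0.001], [-0.001, 0.0, -1.0]]
force: [-0.5, 0.6, -0.8]
grip_width: 0.0613
grasp_force: 30.0
```

```bash
python3 - <<'E'
from h import *
goto((.612,.06,.019),-4.6); where()
p,D,c=cap("wrist","w8")
# cover region at same grip as w7: compare mean abs diff near the held cover
a=cv2.imread("pics/w7.png").astype(int); b=cv2.imread("pics/w8.png"); 
cv2.imwrite("pics/z2.png",np.hstack([cv2.resize(b,(560,420))[60:,100:]]))
E
```

```text
shift [ -0.    1.2 106.9] turn [ 0.     0.001 -0.   ] rows 0.008922269693788001
t 11.2 tcp in shelf mm [-316.1 -168.2   -9.4] F [ 0.8  0.5 -0.6] grip 0.06132263917241292 29.993009311147034
```

View pics/z2.png

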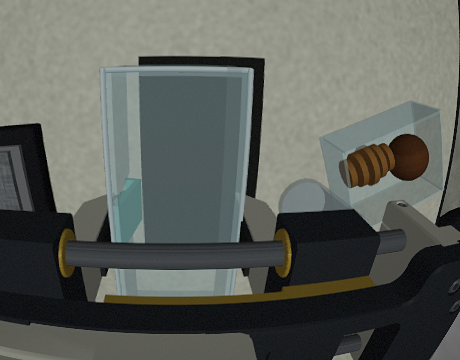

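The cover is still in the grip (top edge row 128, columns 200–353, as before), above the mat, with the beaker to the right.

Request:
{"op": "move_arm", "data": {"steps": [[[0, 0, 30], [0, 0, 0], 1], [[0, 0, 60], [0, 0, 0], 1], [[0, 0, 80], [0, 0, 0], 1], [[0, 0, 92], [0, 0, 0], 1], [[0, 0, 100], [0, 0, 0], 1], [[0, 0, 104], [0, 0, 0], 1], [[0, 0, 104], [0, 0, 0], 1], [[0, 0, 104], [0, 0, 0], 1]]}}

```text
t: 11.92
ee_pos: [0.6123, 0.0601, 0.0229]
tcp_rot: [[0.08, 0.997, 0.002], [0.997, -0.08, -0.001], [-0.001, 0.002, -1.0]]
force: [0.4, -0.1, -0.9]
grip_width: 0.0609
grasp_force: 30.0
```

Request:
{"op": "move_arm", "data": {"steps": [[[0, 0, 2], [0, 0, 0], 1], [[0, 0, 4], [0, 0, 0], 1], [[0, 0, 6], [0, 0, 0], 1], [[0, 0, 6], [0, 0, 0], 1], [[0, 0, 6], [0, 0, 0], 1]]}}

```text
t: 12.33
ee_pos: [0.6126, 0.0601, 0.0187]
tcp_rot: [[0.08, 0.997, 0.004], [0.997, -0.08, -0.001], [-0.001, 0.004, -1.0]]
force: [-4.1, -0.6, 14.7]
grip_width: 0.0611
grasp_force: 30.0
```

Request:
{"op": "move_arm", "data": {"steps": [[[0, 0, -1], [0, 0, 0], 0.5], [[0, 0, -1], [0, 0, 0], 0], [[0, 0, -1], [0, 0, 0], 0], [[0, 0, -1], [0, 0, 0], 0], [[0, 0, -20], [0, 0, 0], 0], [[0, 0, -60], [0, 0, 0], 0], [[0, 0, -100], [0, 0, 0], 0], [[0, 0, -140], [0, 0, 0], 0]]}}

```text
t: 13.0
ee_pos: [0.6112, 0.0603, 0.1567]
tcp_rot: [[0.08, 0.997, -0.001], [0.997, -0.08, -0.001], [-0.001, -0.001, -1.0]]
force: [0.8, 0.7, 0.2]
grip_width: 0.0917
grasp_force: 0.0
```

```bash
python3 - <<'E'
from h import *
a=np.radians(88.4); ex=np.array([np.cos(a),np.sin(a)]); P=np.array([.4425,.0075])-.034*ex; print(P)
goto((P[0],P[1]+.04,.16),-1.6); goto((P[0],P[1],.033),-1.6)
p,D,c=cap("wrist","w9"); 
E
```

```text
[ 0.44155066 -0.02648674]
shift [ -60.3 -165.3   -3.1] turn [-0.001  0.001 -0.053] rows 0.42081490473742256
shift [-100.  -162.   123.9] turn [-0.001  0.001 -0.053] rows 0.42081490473742256
```

Request:
{"op": "move_arm", "data": {"steps": [[[-10, -40, 0], [0, 0, 0], 0], [[-25, -80, 0], [0, 0, -0.03], 0], [[-45, -120, 0], [0, 0, -0.053], 0], [[-60, -150, 0], [0, 0, -0.053], 0], [[-60, -165, 0], [0, 0, -0.053], 0], [[-60, -165, 0], [0, 0, -0.053], 0], [[-60, -165, 0], [0, 0, -0.053], 0]]}}

```text
t: 13.63
ee_pos: [0.4426, 0.0136, 0.1561]
tcp_rot: [[0.028, 1.0, 0.002], [1.0, -0.028, -0.001], [-0.001, 0.002, -1.0]]
force: [0.2, -0.6, -0.2]
grip_width: 0.0917
grasp_force: 0.0
```

```bash
python3 - <<'E'
from h import *
p,D,c=cap("wrist","w10"); s=arm.sense(); print(s["ee_pos"])
uv=np.argwhere(np.ones((1,1)))
i,Rm,t=c; X=Rm@np.array([.4415,-.0265,.041])+t; r=np.hypot(X[0],X[1]); th=np.arctan2(r,X[2]); u=i["cx"]+i["fx"]*th*X[0]/r; v=i["cy"]+i["fy"]*th*X[1]/r; print(u,v)
cv2.imwrite("pics/z3.png",cv2.resize(cv2.imread("pics/w10.png")[100:310,130:410],(800,600)))
b=(int(u-50),int(v-60),int(u+50),int(v+60)); plate(p,c,b,z=.041)
E
```

```text
[0.44351218 0.01364784 0.156117  ]
274.90823334337995 249.81538438035733
px [[232.0, 189.0], [323.0, 189.0], [323.0, 286.0], [232.0, 286.0]] centre [444.9 -17.4] size [96.8 82.4] long axis deg 88.4
```

View pics/z3.png

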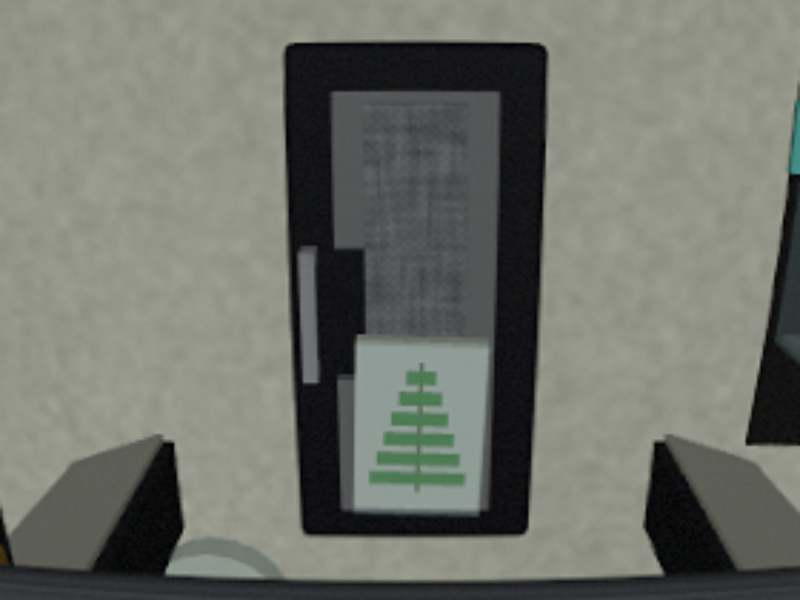

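The crop shows plate a alone in the case, with corners at (357,340), (490,343), (487,514) and (354,513).

```bash
python3 - <<'E'
from h import *
uv=np.array([(357,340),(490,343),(487,514),(354,513)])/2.857+[130,100]
w=onplane("wrist",uv,.041); print(np.round(w,4),w.mean(0),np.linalg.norm(w[0]-w[1]),np.linalg.norm(w[1]-w[2]))
m=w.mean(0); d=w[0]+w[1]-w[2]-w[3]; ang=np.degrees(np.arctan2(d[1],d[0])); print(ang)
goto((m[0],m[1],.033),ang-90)
E
```

```text
[[ 0.4255  0.0041  0.041 ]
 [ 0.4669  0.0019  0.041 ]
 [ 0.4661 -0.0592  0.041 ]
 [ 0.4214 -0.0575  0.041 ]] [ 0.44496853 -0.0276915   0.041     ] 0.041463826200458784 0.061137131481447636
87.69277246340943
shift [-41.1   2.3 123.2] turn [0.003 0.001 0.013] rows 0.10432144341578974
```

Request:
{"op": "move_arm", "data": {"steps": [[[-20, 2, 30], [0, 0, 0.012], 0], [[-41, 2, 60], [0, 0, 0.012], 0], [[-41, 2, 95], [0, 0, 0.012], 0.15], [[-41, 2, 113], [0, 0, 0.012], 0.2], [[-41, 2, 122.5], [0, 0, 0.012], 0.25], [[-41, 2, 122.5], [0, 0, 0.012], 0.3], [[-41, 2, 122.5], [0, 0, 0.012], 1], [[-41, 2, 122.5], [0, 0, 0.012], 1]]}}

```text
t: 14.35
ee_pos: [0.4445, -0.0275, 0.0337]
tcp_rot: [[0.039, 0.999, 0.002], [0.999, -0.039, -0.001], [-0.001, 0.002, -1.0]]
force: [0.2, -0.4, 0.2]
grip_width: 0.0563
grasp_force: 0.0
```

Request:
{"op": "move_arm", "data": {"steps": [[[0, 0, 0], [0, 0, 0], 1], [[0, 0, 0], [0, 0, 0], 1], [[0, 0, 0], [0, 0, 0], 1], [[0, 0, 0], [0, 0, 0], 1], [[0, 0, 0], [0, 0, 0], 1], [[0, 0, 0], [0, 0, 0], 1]]}}

```text
t: 14.85
ee_pos: [0.4439, -0.0275, 0.0341]
tcp_rot: [[0.04, 0.999, 0.003], [0.999, -0.04, -0.001], [-0.001, 0.003, -1.0]]
force: [0.9, 0.6, 6.2]
grip_width: 0.0422
grasp_force: 30.0
```

Request:
{"op": "move_arm", "data": {"steps": [[[0, 0, -15], [0, 0, 0], 1], [[0, 0, -45], [0, 0, 0], 1], [[0, 0, -85], [0, 0, 0], 1], [[30, 0, -115], [0, 0, 0], 1], [[65, 0, -130], [0, 0, 0], 1], [[100, 0, -130], [0, 0, 0], 1], [[130, 0, -130], [0, 0, 0], 1], [[150, 0, -130], [0, 0, 0], 1]]}}

```text
t: 15.52
ee_pos: [0.4486, 0.125, 0.1637]
tcp_rot: [[0.038, 0.999, 0.001], [0.999, -0.038, -0.001], [-0.0, 0.001, -1.0]]
force: [-0.1, 0.2, -0.0]
grip_width: 0.0418
grasp_force: 30.0
```

```bash
python3 - <<'E'
from h import *
toshelf(-45,0,60); where()
E
```

```text
shift [215.3  -9.5  74.8] turn [-0.003 -0.383 -0.021] rows 3.0733222083912084
t 15.5167 tcp in shelf mm [-272.8   -4.9   48.7] F [0.2 0.1 0. ] grip 0.04177255350760084 29.95479941368103
```

Request:
{"op": "move_arm", "data": {"steps": [[[40, -2, 0], [0, -0.1, 0], 1], [[80, -4, 0], [0, -0.2, -0.01], 1], [[120, -6, 0], [0, -0.3, -0.02], 1], [[160, -8, 10], [0, -0.383, -0.021], 1], [[195, -9, 30], [0, -0.383, -0.021], 1], [[215, -9, 55], [0, -0.383, -0.021], 1], [[215, -9, 75], [0, -0.383, -0.021], 1], [[215, -9, 75], [0, -0.383, -0.021], 1]]}}

```text
t: 16.18
ee_pos: [0.4458, 0.3375, 0.0832]
tcp_rot: [[0.011, 1.0, -0.016], [0.925, -0.017, -0.379], [-0.379, -0.01, -0.925]]
force: [-1.6, -0.9, -0.8]
grip_width: 0.0415
grasp_force: 30.0
```

```bash
python3 - <<'E'
from h import *
toshelf(-38,0,16); where(); cap("wrist","w11")
E
```

```text
shift [ 7.8  2.  37.7] turn [-0.009  0.005  0.005] rows 0.09288069012317135
t 16.1833 tcp in shelf mm [-45.6   1.6  53.7] F [-0.6  1.6 -1.1] grip 0.041459547564965164 29.955513775348663
```

View pics/w11.png

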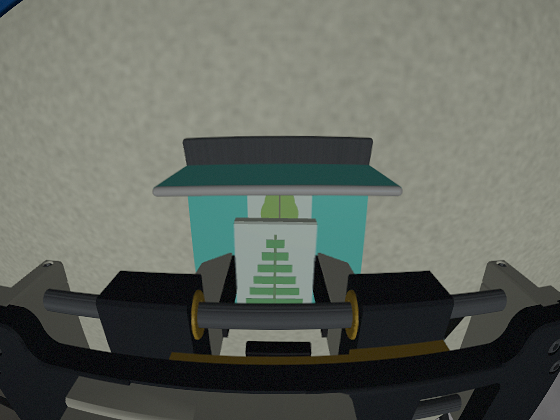

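Plate a is held squarely (columns 235–317) above plate d (248–312).

Request:
{"op": "move_arm", "data": {"steps": [[[4, 2, 15], [-0.009, 0.005, 0.005], 1], [[8, 2, 28], [-0.009, 0.005, 0.005], 1], [[8, 2, 35], [-0.009, 0.005, 0.005], 1], [[8, 2, 37], [-0.009, 0.005, 0.005], 1], [[8, 2, 37], [-0.009, 0.005, 0.005], 1], [[8, 2, 37], [-0.009, 0.005, 0.005], 1]]}}

```text
t: 16.73
ee_pos: [0.451, 0.3311, 0.0519]
tcp_rot: [[0.023, 1.0, -0.0], [0.929, -0.021, -0.369], [-0.369, 0.008, -0.929]]
force: [-0.1, -0.3, 0.9]
grip_width: 0.0414
grasp_force: 30.0
```

```bash
python3 - <<'E'
from h import *
where()
E
```

```text
t 16.7333 tcp in shelf mm [-39.8  -3.7  22.3] F [-0.6  0.1  0.7] grip 0.041356441749251 29.955082833766937
```

Request:
{"op": "move_arm", "data": {"steps": [[[0, -3.5, 3], [0.007, -0.006, -0.005], 1], [[0, -3.5, 6], [0.007, -0.006, -0.005], 1], [[0, -3.5, 8], [0.007, -0.006, -0.005], 1], [[0, -3.5, 8], [0.007, -0.006, -0.005], 1], [[0, -3.5, 8], [0.007, -0.006, -0.005], 1]]}}

```text
t: 17.15
ee_pos: [0.4467, 0.3286, 0.0438]
tcp_rot: [[0.016, 1.0, -0.008], [0.927, -0.018, -0.375], [-0.375, -0.001, -0.927]]
force: [-3.3, 0.4, 5.4]
grip_width: 0.0416
grasp_force: 30.0
```

```bash
python3 - <<'E'
from h import *
where()
E
```

```text
t 17.15 tcp in shelf mm [-39.1   0.5  13.9] F [-1.7  3.3  5.1] grip 0.04160274602439258 29.95818793773651
```

Request:
{"op": "move_arm", "data": {"steps": [[[3, 0, -0.3], [0, 0, 0], 1], [[6, 0, -0.3], [0, 0, 0], 1], [[9, 0, -0.3], [0, 0, 0], 1], [[11, 0, -0.3], [0, 0, 0], 1], [[11, 0, -0.3], [0, 0, 0], 1]]}}

```text
t: 17.57
ee_pos: [0.4474, 0.3371, 0.0404]
tcp_rot: [[0.016, 1.0, -0.008], [0.925, -0.018, -0.38], [-0.38, -0.001, -0.925]]
force: [-1.3, -7.7, 11.6]
grip_width: 0.0412
grasp_force: 29.9
```

```bash
python3 - <<'E'
from h import *
where()
E
```

```text
t 17.5667 tcp in shelf mm [-30.    0.   13.8] F [-11.5   1.1   7.8] grip 0.04117522055327255 29.93552953004837
```

Request:
{"op": "move_arm", "data": {"steps": [[[0, 0, 0], [0, 0, 0], 0.4], [[0, 0, 0], [0, 0, 0], 0.4], [[0, 0, 0], [0, 0, 0], 0.4], [[0, 0, 0], [0, 0, 0], 0.4], [[0, 0, -40], [0, 0, 0], 0.4], [[-20, 0, -80], [0, 0.05, 0], 0.3], [[-60, 0, -100], [0, 0.15, 0], 0.2], [[-100, 0, -110], [0, 0.25, 0], 0]]}}

```text
t: 18.23
ee_pos: [0.4472, 0.2937, 0.1778]
tcp_rot: [[0.014, 1.0, 0.001], [0.992, -0.013, -0.128], [-0.128, 0.003, -0.992]]
force: [1.9, -0.6, 0.9]
grip_width: 0.0705
grasp_force: 0.0
```

```bash
python3 - <<'E'
from h import *
goto((.45,-.165,.2),0); goto((.45,-.165,.2),88); goto((.45,-.165,.2),-92); print(arm.sense()["joint_positions"])
E
```

```text
shift [-457.6    9.1   36.8] turn [ 0.002  0.129 -0.014] rows 1.0345731297782024
shift [-457.6    9.1   36.8] turn [-0.097  0.104 -1.547] rows 12.433224563168423
shift [-457.6    9.1   36.8] turn [0.105 0.098 1.59 ] rows 12.772500948288993
[28.95271563 25.59818514 86.54023658 -6.8337522  71.49759361 32.10991137]
```

Request:
{"op": "move_arm", "data": {"steps": [[[-40, 1, 0], [0, 0.03, 0.08], 0], [[-80, 2, 5], [0.01, 0.06, 0.2], 0], [[-120, 3, 10], [0.03, 0.08, 0.32], 0], [[-160, 4, 15], [0.04, 0.1, 0.44], 0], [[-200, 5, 20], [0.05, 0.1, 0.56], 0], [[-240, 6, 25], [0.06, 0.1, 0.68], 0], [[-280, 7, 30], [0.07, 0.1, 0.8], 0], [[-320, 8, 35], [0.08, 0.1, 0.92], 0]]}}

```text
t: 18.9
ee_pos: [0.4481, -0.0325, 0.1843]
tcp_rot: [[0.811, 0.584, -0.028], [0.584, -0.812, -0.013], [-0.03, -0.005, -1.0]]
force: [1.0, 0.7, -0.8]
grip_width: 0.092
grasp_force: 0.0
```

```bash
python3 - <<'E'
from h import *
goto((.49,-.205,.18),-91.5)
E
```

```text
shift [-66.6 164.5   5.5] turn [0.005 0.031 0.65 ] rows 5.206703709462473
```

Request:
{"op": "move_arm", "data": {"steps": [[[-10, 30, 0], [0, 0.01, 0.12], 0], [[-25, 65, 0], [0, 0.02, 0.24], 0], [[-40, 100, 3], [0, 0.03, 0.36], 0], [[-55, 130, 5], [0, 0.03, 0.48], 0], [[-66, 155, 5], [0, 0.03, 0.6], 0], [[-66, 164, 5], [0, 0.03, 0.65], 0], [[-66, 164, 5], [0, 0.03, 0.65], 0], [[-66, 164, 5], [0, 0.03, 0.65], 0]]}}

```text
t: 19.57
ee_pos: [0.4913, -0.2021, 0.1798]
tcp_rot: [[1.0, -0.019, -0.001], [-0.019, -1.0, -0.004], [-0.001, 0.004, -1.0]]
force: [-0.5, 1.3, 0.9]
grip_width: 0.0916
grasp_force: 0.0
```

```bash
python3 - <<'E'
from h import *
p,D,c=cap("wrist","w12"); s=arm.sense(); print(s["ee_pos"])
i,Rm,t=c; X=Rm@np.array([.452,-.2065,.01])+t; r=np.hypot(X[0],X[1]); th=np.arctan2(r,X[2]); u=i["cx"]+i["fx"]*th*X[0]/r; v=i["cy"]+i["fy"]*th*X[1]/r; print(u,v)
cv2.imwrite("pics/z4.png",p[:,:,::-1])
ctr,ang=plate(p,c,(int(u-45),int(v-50),int(u+45),int(v+50)))
goto((ctr[0]/1000,ctr[1]/1000,.004),-91.5)
E
```

```text
[ 0.49114023 -0.20138125  0.17998173]
278.3110663529368 227.76532405954742
px [[267.0, 177.0], [308.0, 177.0], [308.0, 231.0], [267.0, 231.0]] centre [ 477.8 -216.5] size [43.  59.5] long axis deg 178.7
shift [-12.9  14.6 176.1] turn [0.004 0.001 0.008] rows 0.07199492651884085
```

View pics/w12.png

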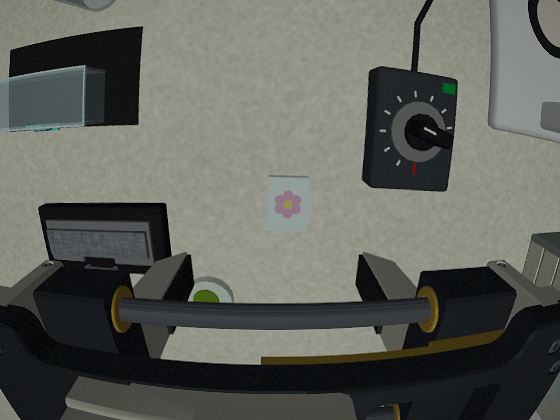

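This view shows that plate c has been knocked: its corners are now (267,177)–(308,231), centre (0.478,-0.2165), and its size matches. The dial box is at (415,130). I'll grasp plate c.

Request:
{"op": "move_arm", "data": {"steps": [[[-6, 8, 40], [0, 0, 0.008], 0], [[-13, 14.5, 80], [0.002, 0, 0.008], 0], [[-13, 14.5, 120], [0.002, 0, 0.008], 0.1], [[-13, 14.5, 155], [0.002, 0, 0.008], 0.2], [[-13, 14.5, 170], [0.002, 0, 0.008], 0.25], [[-13, 14.5, 175.5], [0.002, 0, 0.008], 0.3], [[-13, 14.5, 175.5], [0.002, 0, 0.008], 0.3], [[-13, 14.5, 175.5], [0.002, 0, 0.008], 1]]}}

```text
t: 20.28
ee_pos: [0.479, -0.2169, 0.0059]
tcp_rot: [[1.0, -0.027, 0.001], [-0.027, -1.0, -0.004], [0.001, 0.004, -1.0]]
force: [-0.3, -0.7, 0.2]
grip_width: 0.0614
grasp_force: 0.0
```

Request:
{"op": "move_arm", "data": {"steps": [[[0, 0, 0], [0, 0, 0], 1], [[0, 0, 0], [0, 0, 0], 1], [[0, 0, 0], [0, 0, 0], 1], [[0, 0, 0], [0, 0, 0], 1], [[0, 0, 0], [0, 0, 0], 1], [[0, 0, 0], [0, 0, 0], 1]]}}

```text
t: 20.78
ee_pos: [0.479, -0.2176, 0.0061]
tcp_rot: [[1.0, -0.028, 0.002], [-0.028, -1.0, -0.004], [0.002, 0.004, -1.0]]
force: [0.1, 2.0, 7.3]
grip_width: 0.0409
grasp_force: 30.0
```

```bash
python3 - <<'E'
from h import *
where(); print(arm.sense()["ee_pos"]); goto((.447,.02,.17),0)
# dial from w12: bar dark pixels & bright line; need camera of w12 -> use top view t0 instead
t=cv2.imread("pics/t0.png"); c=cam("top"); v=cv2.cvtColor(t,cv2.COLOR_BGR2HSV).astype(int)
print(v[222:236,384:402,2])
x=lambda a,b:(361+a*.15,202+b*.15)
print("disc",onplane("top",[x(210,170)],.05,c),"red",onplane("top",[x(207,260)],.038,c),"line",onplane("top",[x(203,142),x(230,150)],.082,c),"bar",onplane("top",[x(172,165),x(285,157)],.075,c))
m=(v[...,2]<85).astype(np.uint8);k=m*0;k[207:260,368:412]=m[207:260,368:412]
q=max(cv2.findContours(k,0,cv2.CHAIN_APPROX_NONE)[0],key=cv2.contourArea).reshape(-1,2);r=cv2.minAreaRect((onplane("top",q,.038,c)[:,:2]*1000).astype(np.float32));print(r)
E
```

```text
t 20.7833 tcp in shelf mm [-530.9  -41.2 -225.5] F [-0.9 -0.1  7.5] grip 0.04086599776186376 30.0034761428833
[ 0.47896412 -0.21760659  0.0061307 ]
shift [ -38.3 -236.  -164.9] turn [ 5.000e-03  1.000e-03 -1.599e+00] rows 12.797086266753277
[[ 92  94  92  93  78  55  41  34  40  41  41  46  48  69  89  93  93  73]
 [ 87  91  91  80  56  43  43 116 143 104  53  39  38  46  69  87  98  81]
 [ 89  90  85  59  41  44  44  60  67  76 121 106  54  42  53  48  55  70]
 [ 92  91  84  59  43  45  45  48  45  48  62  58  50  47  45  49  48  49]
 [ 90  92  77  52  46  46  46  44  44  47  47  49  50  47  50  46  49  46]
 [ 90  96  76  51  49  49  43  45  48  49  48  47  47  49  52  46  46  48]
 [ 91  92  75  51  42  47  50  47  46  47  46  45  44  49  47  48  44  67]
 [ 90  92  91  71  46  48  51  50  51  46  45  47  45  46  45  36  47  78]
 [ 93  91  95  73  51  48  50  51  49  51  47  47  46  43  52  81  90  92]
 [ 90  92  94  91  70  42  49  49  53  43  46  50  48  51  83  91  92  95]
 [ 90  93  89  90  94  72  50  42  46  45  47  39  53  79  89  90  92  85]
 [ 79  91  90  89  92  89  94  83  65  57  68  82  89  89  91  92  93  79]
 [ 54  79  93  91  91  91  90  92  93  92  92  91  90  88  95  87  78  54]
 [ 55  55  82  94  91  91  93  89  92  89  93  91  89  90  94  80  58  58]]
disc [[ 0.55768406 -0.34289451  0.05      ]] red [[ 0.52106235 -0.34291783  0.038     ]] line [[ 0.56416085 -0.33176334  0.082     ]
 [ 0.56081394 -0.34273045  0.082     ]] bar [[ 0.55572772 -0.32033604  0.075     ]
 [ 0.55904639 -0.36737843  0.075     ]]
((557.8294677734375, -340.23260498046875), (93.34490966796875, 123.02091979980469), 87.4405288696289)
```

Request:
{"op": "move_arm", "data": {"steps": [[[0, 0, -25], [0, 0, 0], 1], [[0, 0, -60], [0, 0, 0], 1], [[0, 0, -100], [0, 0, 0], 1], [[-8, -30, -135], [0, 0, -0.11], 1], [[-16, -65, -160], [0, 0, -0.23], 1], [[-24, -105, -165], [0, 0, -0.35], 1], [[-32, -145, -165], [0, 0, -0.47], 1], [[-38, -185, -165], [0, 0, -0.59], 1]]}}

```text
t: 21.45
ee_pos: [0.4455, -0.033, 0.1707]
tcp_rot: [[0.844, 0.536, 0.003], [0.536, -0.844, -0.003], [0.0, 0.004, -1.0]]
force: [0.5, 1.0, 0.1]
grip_width: 0.0411
grasp_force: 30.0
```

```bash
python3 - <<'E'
from h import *
where(); goto((.447,.16,.17),-1)
E
```

```text
t 21.45 tcp in shelf mm [-421.9   -4.5   -4. ] F [ 0.9 -0.5  0.5] grip 0.041117438653987766 29.99199628829956
shift [ 104.8 -162.1   -0. ] turn [ 0.004  0.002 -0.987] rows 7.898790046187095
```

Request:
{"op": "move_arm", "data": {"steps": [[[14, -20, 0], [0, 0, -0.123], 1], [[28, -40, 0], [0, 0, -0.246], 1], [[42, -62, 0], [0, 0, -0.37], 1], [[56, -84, 0], [0, 0, -0.494], 1], [[70, -106, 0], [0, 0, -0.617], 1], [[84, -128, 0], [0, 0, -0.74], 1], [[98, -150, 0], [0, 0, -0.865], 1], [[105, -162, 0], [0, 0, -0.987], 1]]}}

```text
t: 22.12
ee_pos: [0.4483, 0.161, 0.1691]
tcp_rot: [[0.015, 1.0, 0.001], [1.0, -0.015, -0.002], [-0.002, 0.001, -1.0]]
force: [-0.1, 0.2, -0.6]
grip_width: 0.0412
grasp_force: 30.0
```

```bash
python3 - <<'E'
from h import *
where(); toshelf(-42,0,65)
E
```

```text
t 22.1167 tcp in shelf mm [-241.4   -4.    67.3] F [ 0.4  0.1 -0.5] grip 0.04117150717408844 29.993028938770294
shift [184.2  -3.5  76.4] turn [ 0.001 -0.382  0.003] rows 3.05546766036314
```

Request:
{"op": "move_arm", "data": {"steps": [[[35, -1, 0], [0, -0.1, 0], 1], [[70, -2, 0], [0, -0.2, 0], 1], [[105, -3, 0], [0, -0.3, 0], 1], [[140, -3.5, 10], [0, -0.382, 0.003], 1], [[170, -3.5, 35], [0, -0.382, 0.003], 1], [[184, -3.5, 65], [0, -0.382, 0.003], 1], [[184, -3.5, 76], [0, -0.382, 0.003], 1], [[184, -3.5, 76], [0, -0.382, 0.003], 1]]}}

```text
t: 22.78
ee_pos: [0.4473, 0.3416, 0.0891]
tcp_rot: [[0.02, 1.0, -0.013], [0.925, -0.024, -0.379], [-0.38, -0.005, -0.925]]
force: [-0.7, -1.4, 0.2]
grip_width: 0.041
grasp_force: 30.0
```

Request:
{"op": "move_arm", "data": {"steps": [[[0, 0, 15], [0, 0, 0], 1], [[2, 0, 25], [0, 0, 0], 1], [[2, 0, 30], [0, 0, 0], 1], [[2, 0, 30], [0, 0, 0], 1]]}}

```text
t: 23.12
ee_pos: [0.449, 0.3316, 0.0639]
tcp_rot: [[0.025, 1.0, -0.01], [0.926, -0.027, -0.376], [-0.376, 0.0, -0.927]]
force: [0.5, -0.2, -0.7]
grip_width: 0.0409
grasp_force: 30.0
```

```bash
python3 - <<'E'
from h import *
where(); toshelf(-40,0,27)
E
```

```text
t 23.1167 tcp in shelf mm [-43.9  -1.7  33.6] F [ 0.  -0.5 -0.7] grip 0.040919022423175265 29.996992349624634
shift [ 3.9 -1.7  6.6] turn [-0.004  0.002 -0.009] rows 0.07755929654659117
```

Request:
{"op": "move_arm", "data": {"steps": [[[2, -1.5, 4], [-0.003, 0, -0.008], 1], [[3, -1.5, 7], [-0.003, 0, -0.008], 1], [[3, -1.5, 9], [-0.003, 0, -0.008], 1], [[3, -1.5, 9], [-0.003, 0, -0.008], 1], [[3, -1.5, 9], [-0.003, 0, -0.008], 1]]}}

```text
t: 23.53
ee_pos: [0.4477, 0.3332, 0.0559]
tcp_rot: [[0.016, 1.0, -0.004], [0.927, -0.016, -0.374], [-0.375, 0.002, -0.927]]
force: [-1.4, 1.3, 7.9]
grip_width: 0.0413
grasp_force: 30.0
```

```bash
python3 - <<'E'
from h import *
where()
E
```

```text
t 23.5333 tcp in shelf mm [-39.4  -0.4  26.8] F [-1.8  1.5  7.8] grip 0.04134707508692415 29.999564588069916
```

Request:
{"op": "move_arm", "data": {"steps": [[[3, 0, -0.4], [0, 0, 0], 1], [[6, 0, -0.4], [0, 0, 0], 1], [[9, 0, -0.4], [0, 0, 0], 1], [[11.5, 0, -0.4], [0, 0, 0], 1], [[11.5, 0, -0.4], [0, 0, 0], 1]]}}

```text
t: 23.95
ee_pos: [0.4483, 0.3426, 0.0521]
tcp_rot: [[0.016, 1.0, -0.004], [0.926, -0.016, -0.378], [-0.378, 0.002, -0.926]]
force: [-0.1, -4.0, 11.8]
grip_width: 0.0411
grasp_force: 30.0
```

```bash
python3 - <<'E'
from h import *
where()
E
```

```text
t 23.95 tcp in shelf mm [-29.3  -0.8  26.8] F [-8.2 -0.   9.5] grip 0.041140725260167106 29.99745637178421
```

Request:
{"op": "move_arm", "data": {"steps": [[[1, 0, 0], [0, 0, 0], 1], [[1, 0, 0], [0, 0, 0], 0.4], [[0.5, 0, 0], [0, 0, 0], 0.4], [[0, 0, 0], [0, 0, 0], 0.4], [[0, 0, 0], [0, 0, 0], 0.4], [[0, 0, -40], [0, 0, 0], 0.4], [[-20, 0, -70], [0, 0, 0], 0.3], [[-60, 0, -70], [0, 0, 0], 0.2]]}}

```text
t: 24.62
ee_pos: [0.4487, 0.3191, 0.1409]
tcp_rot: [[0.013, 1.0, 0.002], [0.929, -0.012, -0.369], [-0.369, 0.007, -0.929]]
force: [1.4, -1.2, 0.6]
grip_width: 0.0643
grasp_force: 0.0
```

Request:
{"op": "move_arm", "data": {"steps": [[[-25, 0, 0], [0, 0, 0], 0.1], [[-25, 0, 0], [0, 0, 0], 0], [[-25, 0, 0], [0, 0, 0], 0]]}}

```text
t: 24.87
ee_pos: [0.4469, 0.2905, 0.1477]
tcp_rot: [[0.017, 1.0, -0.005], [0.927, -0.018, -0.374], [-0.374, 0.001, -0.927]]
force: [-1.0, 0.7, 0.6]
grip_width: 0.0839
grasp_force: 0.0
```

```bash
python3 - <<'E'
from h import *
p,D,c=cap("wrist","w13"); where(); S,O=shelf()
g=cv2.cvtColor(p,cv2.COLOR_RGB2HSV).astype(int); m=((abs(g[...,0]-86)<12)&(g[...,1]>70)&(g[...,2]>95)).astype(np.uint8); m[255:]=0
q=max(cv2.findContours(m,0,cv2.CHAIN_APPROX_SIMPLE)[0],key=cv2.contourArea).reshape(-1,2); b=cv2.boundingRect(q); print("deck px",b)
x,y,w,h=b; k=((g[...,1]<60)&(g[...,2]>95)).astype(np.uint8); kk=k*0; kk[max(y-15,0):y+h-3,x+8:x+w-8]=k[max(y-15,0):y+h-3,x+8:x+w-8]
kk=cv2.morphologyEx(kk,cv2.MORPH_CLOSE,np.ones((25,25)))
q=max(cv2.findContours(kk,0,cv2.CHAIN_APPROX_NONE)[0],key=cv2.contourArea).reshape(-1,2); print("plate px",cv2.boundingRect(q))
o,d=rays("wrist",q,c); o2=S.T@(o-O); d2=d@S; w=o2+d2*((.030-o2[2])/d2[:,2])[:,None]
r=cv2.minAreaRect((w[:,:2]*1000).astype(np.float32)); print(r)
E
```

```text
t 24.9167 tcp in shelf mm [-1.126e+02 -1.000e-01  9.550e+01] F [ 1.4 -1.  -0.3] grip 0.08806893384992778 0.0
deck px (194, 75, 160, 132)
plate px (202, 60, 144, 97)
((-26.197179794311523, 0.91790771484375), (97.53710174560547, 68.28893280029297), 89.86957550048828)
```

```bash
python3 - <<'E'
from h import *
D=np.load("pics/w13.npy"); c=cam("wrist"); S,O=shelf()
uv=np.array([(u,v) for v in range(40,215) for u in range(180,380)]); w=(bydepth("wrist",uv,D,c)-O)@S*1000
z=w[:,2]
for lo,hi in((24,36),(34,70),(-4,4)):
    m=(z>lo)&(z<hi)&(abs(w[:,1])<50)&(w[:,0]>-100)&(w[:,0]<-1); q=w[m]; print(lo,m.sum(), np.round(np.percentile(q,[1,50,99],axis=0),1).tolist() if m.sum() else "")
m=(z>24)&(z<36)&(w[:,0]<-2)&(w[:,0]>-80); q=w[m]; print(cv2.minAreaRect(q[:,:2].astype(np.float32)))
m2=(q[:,0]<-8)&(q[:,0]>-55)&(abs(q[:,1])<18); A=np.c_[q[m2][:,:2],np.ones(m2.sum())]; print("tilt",np.linalg.lstsq(A,q[m2][:,2],rcond=None)[0])
goto((.558,-.29,.2),-17); goto((.558,-.29,.2),163)
print(arm.sense()["joint_positions"])
E
```

```text
24 5232 [[-59.3, -20.3, 28.5], [-30.2, 0.2, 30.2], [-1.5, 20.8, 31.7]]
34 0 
-4 10739 [[-99.3, -49.3, -1.6], [-64.3, -0.7, 0.1], [-2.2, 49.3, 1.7]]
((-30.782175064086914, 0.27605247497558594), (42.46563720703125, 57.55690002441406), 89.97399139404297)
tilt [ 2.49089673e-03 -2.45827974e-03  3.02320754e+01]
shift [-556.7  121.3  167.9] turn [0.054 0.382 0.276] rows 3.7927934930857097
shift [-556.7  121.3  167.9] turn [-0.547  0.078 -2.814] rows 22.945579081734245
[ 35.22915194  33.47001078  81.65703414 -17.96990764  78.83701617
  41.9033535 ]
```

The stack is flat and square: its top is at 30 mm, its rear edge at -60 and y is about 0. Now the dial.

Request:
{"op": "move_arm", "data": {"steps": [[[-39, 9, 5], [0, 0.05, 0.02], 0], [[-78, 17, 15], [0.01, 0.15, 0.06], 0], [[-118, 26, 25], [0.02, 0.25, 0.1], 0], [[-157, 35, 40], [0.03, 0.34, 0.15], 0], [[-196, 43, 55], [0.04, 0.38, 0.2], 0], [[-235, 52, 68], [0.054, 0.382, 0.276], 0], [[-274, 60, 81], [0.054, 0.382, 0.276], 0], [[-313, 69, 94], [0.054, 0.382, 0.276], 0]]}}

```text
t: 25.58
ee_pos: [0.5098, -0.0337, 0.1767]
tcp_rot: [[0.292, 0.956, -0.001], [0.956, -0.292, 0.0], [0.0, -0.001, -1.0]]
force: [1.2, -0.4, -0.4]
grip_width: 0.0915
grasp_force: 0.0
```

```bash
python3 - <<'E'
from h import *
goto((.545,-.29,.19),-17)
E
```

```text
shift [-234.8  108.5  -13.4] turn [-0.001 -0.     0.   ] rows 0.007460212773688853
```

Request:
{"op": "move_arm", "data": {"steps": [[[-37, 17, -5], [0, 0, 0], 0], [[-74, 34, -13], [0, 0, 0], 0], [[-110, 51, -13], [0, 0, 0], 0], [[-147, 68, -13], [0, 0, 0], 0], [[-183, 85, -13], [0, 0, 0], 0], [[-220, 102, -13], [0, 0, 0], 0], [[-235, 108, -13], [0, 0, 0], 0], [[-235, 108, -13], [0, 0, 0], 0]]}}

```text
t: 26.25
ee_pos: [0.5448, -0.2919, 0.1883]
tcp_rot: [[0.295, 0.956, -0.001], [0.956, -0.295, -0.0], [-0.0, -0.001, -1.0]]
force: [-0.8, 0.4, 0.0]
grip_width: 0.0917
grasp_force: 0.0
```

```bash
python3 - <<'E'
from h import *
p,D,c=cap("wrist","w14"); s=arm.sense(); print(s["ee_pos"])
uv=np.array([(u,v) for v in range(60,300) for u in range(130,430)]); d=D[uv[:,1],uv[:,0]]; uv=uv[d>0]; w=bydepth("wrist",uv,D,c)*1000
near=np.hypot(w[:,0]-558,w[:,1]+341)<45
g=cv2.cvtColor(p,cv2.COLOR_RGB2HSV).astype(int)
def rep(n,m,k=None):
    m=m&near; q=w[m]; print(n,m.sum(), np.round(cv2.minAreaRect(q[:,:2].astype(np.float32)),1) if 0 else (cv2.minAreaRect(q[:,:2].astype(np.float32)), uv[m].min(0),uv[m].max(0)) if m.sum()>3 else "")
z=w[:,2]; hs=np.array([g[v,u] for u,v in uv])
rep("bar top",(z>77)&(z<88)); rep("bar",(z>60)&(z<88)); rep("disc",(z>44)&(z<54)); 
print(np.histogram(z[near],bins=range(30,95,4)))
rep("white",(z>70)&(hs[:,2]>120)); rep("red",((hs[:,0]<8)|(hs[:,0]>172))&(hs[:,1]>110)&(z<45))
E
```

```text
[ 0.5446239  -0.28940754  0.18847974]
bar top 505 (((559.4002685546875, -342.6769104003906), (32.992366790771484, 14.39396858215332), 67.8143539428711), array([298, 239]), array([316, 273]))
bar 664 (((559.572509765625, -342.6169128417969), (33.063026428222656, 14.4194917678833), 68.81018829345703), array([297, 232]), array([316, 273]))
disc 1174 (((558.9802856445312, -341.9053039550781), (55.28934860229492, 57.12232971191406), 86.2330093383789), array([275, 215]), array([331, 267]))
(array([  38, 1328, 1639, 1356,   51,  398,   32,   36,   36,   37,   40,
         38,  294,  201,    0,    0]), array([30, 34, 38, 42, 46, 50, 54, 58, 62, 66, 70, 74, 78, 82, 86, 90, 94]))
white 22 (((562.3716430664062, -334.68280029296875), (10.970836639404297, 1.4613350629806519), 68.98933410644531), array([307, 244]), array([309, 255]))
red 30 (((522.0159301757812, -341.66058349609375), (3.0224249362945557, 11.822484970092773), 85.75647735595703), array([263, 246]), array([274, 250]))
```

Depth gives the bar's centre as (0.5594,-0.3427) at 69°, with the white line on its +69° end and the red mark at about 178°. So the turn is about 109° anticlockwise.

```bash
python3 - <<'E'
from h import *
goto((.5594,-.3427,.056),-21)
E
```

```text
shift [-46.7  30.  132.4] turn [-0.002 -0.001  0.069] rows 0.5489026170129109
```

Request:
{"op": "move_arm", "data": {"steps": [[[-23, 15, 25], [0, 0, 0.069], 0.3], [[-46.5, 30, 50], [0, 0, 0.069], 0.5], [[-46.5, 30, 80], [0, 0, 0.069], 0.5], [[-46.5, 30, 110], [0, 0, 0.069], 0.5], [[-46.5, 30, 125], [0, 0, 0.069], 0.5], [[-46.5, 30, 132], [0, 0, 0.069], 0.5], [[-46.5, 30, 132], [0, 0, 0.069], 0.5], [[-46.5, 30, 132], [0, 0, 0.069], 1]]}}

```text
t: 26.97
ee_pos: [0.5604, -0.3407, 0.059]
tcp_rot: [[0.356, 0.935, 0.001], [0.935, -0.356, -0.0], [-0.0, 0.001, -1.0]]
force: [0.3, 0.4, 0.3]
grip_width: 0.0438
grasp_force: 0.0
```

Request:
{"op": "move_arm", "data": {"steps": [[[0, 0, 0], [0, 0, 0], 1], [[0, 0, 0], [0, 0, 0], 1], [[0, 0, 0], [0, 0, 0], 1], [[0, 0, 0], [0, 0, 0], 1], [[0, 0, 0], [0, 0, 0], 1], [[0, 0, 0], [0, 0, 0], 1]]}}

```text
t: 27.47
ee_pos: [0.5601, -0.3421, 0.0593]
tcp_rot: [[0.357, 0.934, 0.002], [0.934, -0.357, -0.001], [-0.001, 0.002, -1.0]]
force: [1.6, -1.2, 2.6]
grip_width: 0.0139
grasp_force: 30.0
```

Request:
{"op": "move_arm", "data": {"steps": [[[0, 0, 0], [0, 0, -0.12], 1], [[0, 0, 0], [0, 0, -0.24], 1], [[0, 0, 0], [0, 0, -0.36], 1], [[0, 0, 0], [0, 0, -0.48], 1], [[0, 0, 0], [0, 0, -0.6], 1], [[0, 0, 0], [0, 0, -0.72], 1], [[0, 0, 0], [0, 0, -0.84], 1], [[0, 0, 0], [0, 0, -0.96], 1]]}}

```text
t: 28.13
ee_pos: [0.559, -0.3422, 0.0593]
tcp_rot: [[-0.565, 0.825, -0.0], [0.825, 0.565, -0.001], [-0.001, -0.001, -1.0]]
force: [-3.3, -1.1, 5.4]
grip_width: 0.0139
grasp_force: 30.0
```

Request:
{"op": "move_arm", "data": {"steps": [[[0, 0, 0], [0, 0, -0.12], 1], [[0, 0, 0], [0, 0, -0.24], 1], [[0, 0, 0], [0, 0, -0.36], 1], [[0, 0, 0], [0, 0, -0.48], 1], [[0, 0, 0], [0, 0, -0.6], 1], [[0, 0, 0], [0, 0, -0.72], 1], [[0, 0, 0], [0, 0, -0.84], 1], [[0, 0, 0], [0, 0, -0.9], 1]]}}

```text
t: 28.8
ee_pos: [0.5585, -0.3431, 0.0593]
tcp_rot: [[-0.998, 0.07, -0.001], [0.07, 0.998, -0.002], [0.001, -0.002, -1.0]]
force: [-3.4, -3.6, 5.3]
grip_width: 0.0134
grasp_force: 30.0
```

```bash
python3 - <<'E'
from h import *
s=arm.sense(); y=np.array(s["tcp_rot"])[:,1]; print(np.degrees(np.arctan2(y[1],y[0])),s["moment"],s["force"],s["grip_width"])
E
```

```text
85.98570292289467 [-0.48900171  0.75781363 -0.04771821] [-3.35775073 -3.60846514  5.25437227] 0.013444319692459076
```

Request:
{"op": "move_arm", "data": {"steps": [[[0, 0, 0], [0, 0, -0.03], 1], [[0, 0, 0], [0, 0, -0.06], 1], [[0, 0, 0], [0, 0, -0.09], 1], [[0, 0, 0], [0, 0, -0.09], 1]]}}

```text
t: 29.13
ee_pos: [0.5586, -0.3431, 0.0593]
tcp_rot: [[-1.0, -0.013, -0.0], [-0.013, 1.0, -0.002], [0.0, -0.002, -1.0]]
force: [-3.5, -3.5, 5.0]
grip_width: 0.014
grasp_force: 31.4
```

```bash
python3 - <<'E'
from h import *
s=arm.sense(); y=np.array(s["tcp_rot"])[:,1]; print(np.degrees(np.arctan2(y[1],y[0])),s["moment"],s["force"],s["grip_width"])
E
```

```text
90.77219344754427 [-0.50047411  0.72758807 -0.79426533] [-3.50952452 -3.47815019  4.9768079 ] 0.014034343324042117
```

Request:
{"op": "move_arm", "data": {"steps": [[[0, 0, 0], [0, 0, 0.02], 0.5], [[0, 0, 0], [0, 0, 0.02], 0.5], [[0, 0, 0], [0, 0, 0.02], 0.5], [[0, 0, 0], [0, 0, 0.02], 0.5], [[0, 0, -30], [0, 0, 0.02], 0.5], [[0, 0, -70], [0, 0, 0.02], 0.4], [[30, 0, -110], [0, 0, 0.02], 0.3], [[50, 0, -120], [0, 0, 0.02], 0]]}}

```text
t: 29.8
ee_pos: [0.511, -0.3429, 0.1825]
tcp_rot: [[-1.0, 0.004, 0.005], [0.004, 1.0, -0.004], [-0.005, -0.004, -1.0]]
force: [0.4, -1.4, 0.8]
grip_width: 0.0616
grasp_force: 0.0
```

Request:
{"op": "move_arm", "data": {"steps": [[[0, 0, 0], [0, 0, 0], 0], [[0, 0, 0], [0, 0, 0], 0]]}}

```text
t: 29.97
ee_pos: [0.5093, -0.3426, 0.1798]
tcp_rot: [[-1.0, 0.007, 0.002], [0.007, 1.0, -0.002], [-0.002, -0.002, -1.0]]
force: [-0.5, 0.3, -0.3]
grip_width: 0.0744
grasp_force: 0.0
```

```bash
python3 - <<'E'
from h import *
p,D,c=cap("wrist","w15"); s=arm.sense(); print(s["ee_pos"])
uv=np.array([(u,v) for v in range(60,330) for u in range(130,430)]); d=D[uv[:,1],uv[:,0]]; uv=uv[d>0]; w=bydepth("wrist",uv,D,c)*1000
near=np.hypot(w[:,0]-559,w[:,1]+342)<45; g=cv2.cvtColor(p,cv2.COLOR_RGB2HSV).astype(int); z=w[:,2]; hs=np.array([g[v,u] for u,v in uv])
for n,m in(("top",(z>77)&(z<88)),("bar",(z>60)&(z<88)),("white",(z>70)&(hs[:,2]>120)),("red",((hs[:,0]<8)|(hs[:,0]>172))&(hs[:,1]>110)&(z<45))):
    m=m&near; print(n,m.sum(),cv2.minAreaRect(w[m][:,:2].astype(np.float32)) if m.sum()>3 else "")
b=near&(z>34)&(z<42)
# cover & stack check in top view
P,D2,c2=cap("top","t1"); 
q=np.array([(u,v) for v in range(185,225) for u in range(215,300)]); dd=D2[q[:,1],q[:,0]]; q=q[dd>0]; W=bydepth("top",q,D2,c2)*1000; m=(W[:,2]>40)&(W[:,2]<85); print("cover",m.sum(),cv2.minAreaRect(W[m][:,:2].astype(np.float32)) if m.sum()>5 else "", np.percentile(W[m][:,2],[5,50,95]) if m.sum() else "")
E
```

```text
[ 0.50954273 -0.34219287  0.17830668]
top 536 ((558.4393920898438, -343.48565673828125), (14.128783226013184, 33.988685607910156), 86.89826965332031)
bar 648 ((558.3220825195312, -343.47930908203125), (14.128783226013184, 34.22367858886719), 86.89826965332031)
white 27 ((549.8932495117188, -342.9299011230469), (1.7386857271194458, 11.995773315429688), 89.49678802490234)
red 34 ((521.9505004882812, -341.8132629394531), (1.9487532377243042, 11.158638000488281), 89.6747055053711)
cover 1173 ((614.7234497070312, 60.43683624267578), (156.41488647460938, 62.45613479614258), 85.02179718017578) [41.61249718 45.74207301 50.18907386]
```

```bash
python3 -c "
from bench import arm
print(arm.sense()['t'],arm.hand_in())"
```

```text
the job is handed in; nothing more can be done
30.0667 None
```

The job is handed in at 30 s, with no verdict returned: the dial is at its zero stop, the cover stands open side down on the mat, plates d, a and c are stacked square against the shelf's backstop (b and e weren't there), and I kept clear of the beaker.

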